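Pack the biscuit trays into the carrier

TASK

Pack the biscuits for delivery: open the carrier's cover right up, stack every biscuit tray inside, each seated flush with its notch over the key of whatever is below it (the carrier's own seat for the first), then close the cover fully. Do not knock over or push about the other things on the counter.

Things in the scene. Friction and masses are not known exactly. Their poses are not given: they have to be found in the camera images.
- tray_a: one of three or four like birch trays with four biscuits fixed in it (absent: None); any order. 92 mm in x, 150 mm in y, 0.25 kg. Origin: centre of its underside, z up. Walls 5 mm thick, from z = 6 to the rim at z = 36; floor at z = 10. The tapered foot below (69 x 127 mm, widening to 79 x 137 in 5 mm) drops inside the rim below with 1.5 mm play. Seated trays stack 30 mm apart, axes alike
- tray_b: as tray_a
- tray_c: as tray_a; always there
- tray_d: as tray_a; if there, it starts seated on tray_c
- tray_a_bar (a point): middle of the top edge of the tray's grip bar, at (0, 0, 29) mm in its frame. The bar crosses the tray along x (x = -41 to 41 mm), is 12 mm thick in y and rises from the floor to z = 29; 26 mm are free on either side of it down to the floor (a paper liner), then come biscuits up to z = 21
- tray_b_bar (a point): as tray_a_bar, on tray_b
- tray_c_bar (a point): as tray_a_bar, on tray_c
- tray_d_bar (a point): as tray_a_bar, on tray_d
- tray_a_key (a point): top of the tray's key, at (0, 73.5, 46) mm in its frame. Only the +y end has it: a tapered tongue on the rim, 26 mm wide in x, 10 mm high. The notch is a gap 32 mm wide and 18 mm high cut up from the bottom edge of that same end wall; it goes over the key below. Turned half round, a tray rides up on the key
- tray_b_key (a point): as tray_a_key, on tray_b
- tray_c_key (a point): as tray_a_key, on tray_c
- tray_d_key (a point): as tray_a_key, on tray_d
- carrier: fixed cream enamelled carrier, 152 mm (its x) x 208 mm (its y): open base with 5 mm walls up to z = 74, and a hinged cover. Origin: centre of its underside, z up; -x is the front (handle side), the hinge runs along the back top edge. 24 mm are free inside all round the trays
- carrier_seat (a point): where the origin of the lowest tray comes to lie: (0, 0, 14) mm in the carrier's frame, same axes. Each further tray's origin comes 30 mm higher. The seat is a birch frame 92 x 150 mm on the carrier's floor, made like a tray's rim, its rim at z = 20
- carrier_key (a point): top of the key of the carrier's seat, in its +y end, at (0, 73.5, 30) mm in the carrier's frame; shaped like a tray's key
- cover_hinge (a point): middle of the hinge axis, at (76, 0, 74) mm in the carrier's frame; the axis runs along the carrier's y
- cover_handle (a point): middle of the cover's handle, a round wooden bar 11 mm thick and 112 mm long along the carrier's y, on two posts 100 mm apart, 34 mm off the cover's bevelled front top edge. From the hinge it lies 161 mm to the front (-x) and 96 mm up when closed, and turns about the hinge with the cover
- cover (a joint): cover angle in rad: 0 closed, grows as the front swings up and over to the back, stop at 1.75. Its hinge is stiff (0.45 N m), so the cover (0.4 kg) stays at any angle where it is left. The closed cover is 152 x 208 mm and its top lies 161 mm above the counter; upright at about 1.6 it stands wholly behind the hinge axis
- cups: two stacked white cups, 82 mm wide, 89 mm high, bystander; origin under the centre
- stamp: small hand stamp with a red turned handle, 24 x 34 x 74 mm, bystander; origin under the centre. Behind and to the right of it (x above 0.5 m, y below -0.1 m) stand a tall menu stand and the till
- dessert: lidded dessert cup, 78 mm wide, 75 mm high, standing on the serving board, bystander; origin under the centre

How it is judged:
By the outcome, as a careful person would: the job done as asked, in the order asked, and still so for the second after the job is handed in, with the robot touching nothing.
Of tray_a, tray_b, tray_d only 2 to 3 are there at a start; the rules pass over those that are not, and their reading is None.
At some moment in a run one of tray_a, tray_b, tray_c, tray_d may be knocked a few centimetres aside while the robot is not near it.
Once in a run the grip may slacken for a moment while it holds something.
It also fails if it takes over 210 s, if anything falls off the work surface, if the arm or the gripper's body presses on something with over 40 N, if the wrist force passes 120 N, or if a joint passes its speed limit or range.

ROBOT

A 6-joint arm with a two-finger parallel gripper is mounted at the origin on a cart in front of the work surface, level with it; the furniture and walls round the work are solid. World frame = base frame: x ahead of the robot, y to its left, z up, the work surface at z = 0. Lengths are in mm, angles in rad, forces in N, time in s.
With the tool pointing down it reaches from about 275 to 750 mm from the base axis. Payload 10.2 kg.
Tool frame: the origin (TCP) lies at the very end of the fingers, on their centre line; the grasp point (between the pads) lies ctrl.grip_depth behind it (ctrl.grip_depth is the distance from the TCP to the grasp point, in mm); z points along the fingers, y is the direction in which the jaws open and shut (so a half turn about z gives the same grasp; the last joint's range is limited). The gripper opens to 85 mm and grips with 20 to 120 N. Pads are 22 mm wide; open, the fingers measure 114 mm over their backs; the gripper's body (76 mm by 85 mm) begins 54 mm behind the grasp point. The pads swing forward as they close: fully open they stand 13 mm farther back than shut.
Start: joints at [-1.423, 0.313, 1.498, -0, 1.331, -0.223], TCP at [190.227, -489.331, 231.294] pointing down, gripper open.
Joint ranges: [-2.94, 2.94], [-0.97, 2.17], [0.19, 2.56], [-1.23, 4.37], [0.02, 3.11], [-2.88, 2.88]. Speed limits (rad/s): [2.39, 2.39, 3.01, 3.14, 3.14, 3.14].

INTERFACE

Orientations are given as a unit quaternion [w, x, y, z].
In Python, from rig import telemetry, eyes, ctrl, nets gives the robot as it stands. The module is installed in compiled form; this text tells all that it offers.
- The arm moves only by the tool drive_tool, never from a script. Its argument "series" is text: rows parted by semicolons, each of 7 numbers parted by spaces: the shift along the tool's x, y, z normalised to -1 to 1, where 1 is 0.12 m, then the turn, a rotation vector about the tool's x, y, z normalised to -1 to 1, where 1 is 0.5 rad, then the opening, from 0 (shut) to 1 (fully open). In form: tx ty tz wx wy wz hand; .... A call has 1 to 20 rows; each row is the pose to reach, as a shift and turn from the pose measured when the call began, along the tool's axes at that moment; what a row does not reach only later rows make up. A row lasts 1/10 s, in which the tool goes at most 50 mm and 8.59 degrees, less where a joint would pass 70% of its speed; a pose out of reach is approached as far as the arm can. A call with a number of a shift or a turn outside -1 to 1 is refused whole. A call with a gripper value outside its range is refused whole. The fingers move at their own pace and stop on an object; "newtons" is the grip in N (left out, the last holds). Time passes only in rows, so rows that repeat a pose let the fingers close. It gives the time, the measured TCP pose, the force and the opening at its end, in the units of the state.
- telemetry.sense(): the state, without advancing time (a new reading comes with each control period).
- eyes.capture(name): name is "scene" or "top" or "wrist"; returns a dict with "frame" (400x640x3 uint8, red, green, blue), "fx", "fy", "cx", "cy" (pixels), "view" (4x4, takes a point from world to camera coordinates). Camera axes: x right, y up, looking along -z (the intrinsics and any distortion apply to the point x, -y, -z); pixel columns grow to the right and rows downward; lengths in mm; the calibration is good to about 2 mm. The wrist camera is an equidistant fisheye: a pixel r from the principal point sees the ray r / f radians off the axis. A picture is of the moment at which its call begins. There is no depth.
- ctrl.finish_job(): hands the job in, once; it reports no verdict.
Trained networks look in a picture, given as the dict that the camera call returned (one of the last four; its "shot" number tells which), for a name from the list of things; names that differ only in an ending like _2 or _b are one class to them, and where a whole thing is asked for, a point or a joint stands for the part that bears it (a point fixed in the world has none). Each returns a list of dicts, best first, with "confidence" (0 to 1); they miss things now and then, are a little off and sometimes report something else, mostly with a low value. They report only what shows in the picture. A call takes as long as a camera call.
- nets.spot_in(name, picture): "rect" ([left, top, right, bottom] in pixels, round what is visible of it).
The state is a dict: "time_s": time; "joints": joint angles; "dq": joint speeds; "tau": joint torques, N m; "eef_pos": TCP position; "ee_rot": TCP orientation; "force": force on the tool from outside, world axes, zero at the start; "wrist_torque": the same for the moment, N m; "grip_width": opening from 0.0 (shut) to 1.0 (fully open).
Only numpy, scipy, OpenCV 4.12 (cv2) and the standard library are available. Lean on these libraries where they do the work, as an engineer would, in place of code of your own. Each camera call takes 0.05 s, during which the arm holds its last target. There are 200 camera calls.

## Working session

There is one attempt and no reset: what is moved stays moved. The work goes in short steps, Python scripts to look and compute and a tool call to move; the robot and the scene stay as the last step left them, time stands still between calls to the robot, and variables do not carry over. Pictures are saved under pics/ and viewed, about 12 in all and at most 16, crops included, and the job is handed in when it is done.

Besides the shell and the picture viewer there is one more tool, called after "Call:" as name(argument=value, ...) on one line, values as JSON. drive_tool: Moves the arm, as the interface text tells. Scaled input: -1 to 1 covers 0.12 m each way for a shift and 0.5 rad each way for a turn. Its arguments: {"type":"object","properties":{"series":{"type":"string"},"newtons":{"type":"number"}},"required":["series"]}

```bash
mkdir -p pics; ls
cat > h.py <<'E'
import numpy as np, cv2
from rig import telemetry, eyes, ctrl, nets
def save(p,n,crop=None,s=1):
    f=p["frame"][:,:,::-1]
    if crop: f=f[crop[1]:crop[3],crop[0]:crop[2]]
    f=cv2.resize(f,None,fx=s,fy=s,interpolation=cv2.INTER_CUBIC) if s!=1 else f
    cv2.imwrite("pics/"+n+".png",f)
def R(q):
    from scipy.spatial.transform import Rotation as Ro
    return Ro.from_quat([q[1],q[2],q[3],q[0]]).as_matrix()
def proj(p,X,fish=False):
    X=np.atleast_2d(np.array(X,float)); V=np.array(p["view"])
    c=X@V[:3,:3].T+V[:3,3]; c=c*[1,-1,-1]
    if fish:
        r=np.hypot(c[:,0],c[:,1])+1e-9; th=np.arctan2(r,c[:,2]); u=c[:,:2]/r[:,None]*th[:,None]
    else: u=c[:,:2]/c[:,2:]
    return u*[p["fx"],p["fy"]]+[p["cx"],p["cy"]]
def ray(p,uv,z,fish=False):
    d=(np.array(uv,float)-[p["cx"],p["cy"]])/[p["fx"],p["fy"]]
    if fish:
        r=np.linalg.norm(d)+1e-12; d=np.array([*(d/r*np.sin(r)),np.cos(r)])
    else: d=np.array([*d,1.])
    V=np.array(p["view"]); Rw=V[:3,:3].T; o=-Rw@V[:3,3]; w=Rw@(d*[1,-1,-1])
    return (o+w*(z-o[2])/w[2])
E
cat > a.py <<'E'
from h import *
print(telemetry.sense(),ctrl.grip_depth)
for c in ["scene","top"]:
    p=eyes.capture(c); save(p,c+"0")
    print(c,p["fx"],p["fy"],p["cx"],p["cy"],np.round(p["view"],3).tolist(),[k for k in p])
    for n in ["tray_a","tray_a_bar","tray_a_key","carrier","cover_handle","cups","stamp","dessert","carrier_key","cover_hinge"]:
        print(n,[(np.round(d["rect"]).astype(int).tolist(),round(d["confidence"],2)) for d in nets.spot_in(n,p)])
E
python3 a.py
```

```text
pics
{'time_s': 0.0, 'joints': array([-1.42339046e+00,  3.13441873e-01,  1.49844228e+00,  1.57359036e-05,
        1.33101859e+00, -2.23398188e-01]), 'dq': array([-0.00108789,  0.00068485,  0.00081533,  0.00058736, -0.00021059,
       -0.00135086]), 'tau': array([-8.31870602e-04, -4.12266970e+01, -2.59744209e+01, -2.08898364e-04,
        4.15123359e-03, -1.42667420e-05]), 'eef_pos': array([ 190.19527886, -489.05495067,  230.73728729]), 'ee_rot': array([-6.54278775e-04,  9.82862354e-01,  1.84339806e-01,  3.25192009e-05]), 'force': array([-0.19211455, -0.27173579, -0.32143356]), 'wrist_torque': array([-0.05933394,  0.02025505, -0.00430088]), 'grip_width': 1.002365612485878} 18.700000000000003
scene 437.3283261741101 437.3283261741101 320.21857660880664 198.38643824920072 [[-0.611, -0.791, -0.022, 434.663], [0.539, -0.436, 0.721, -352.595], [-0.58, 0.428, 0.693, -1034.592], [0.0, 0.0, 0.0, 1.0]] ['frame', 'fx', 'fy', 'cx', 'cy', 'view', 'shot']
tray_a [([401, 188, 428, 211], 0.96), ([230, 282, 296, 327], 0.88), ([216, 241, 281, 282], 0.63), ([234, 304, 294, 332], 0.57)]
tray_a_bar [([213
[... 658 characters left out ...]
 0.0, 1.0]] ['frame', 'fx', 'fy', 'cx', 'cy', 'view', 'shot']
tray_a [([410, 225, 450, 286], 0.88), ([221, 173, 272, 230], 0.8), ([194, 231, 259, 285], 0.78)]
tray_a_bar [([223, 171, 272, 231], 0.82)]
tray_a_key [([222, 175, 273, 230], 0.92)]
carrier [([295, 191, 383, 258], 0.72), ([407, 230, 452, 283], 0.68), ([191, 231, 258, 287], 0.66), ([222, 174, 273, 231], 0.43)]
cover_handle [([297, 190, 381, 258], 0.9)]
cups [([168, 171, 200, 205], 0.9), ([295, 186, 381, 260], 0.48)]
stamp [([295, 187, 381, 260], 0.66), ([398, 187, 408, 197], 0.61)]
dessert [([293, 122, 323, 149], 0.8)]
carrier_key [([407, 234, 453, 280], 0.34)]
cover_hinge [([295, 189, 381, 260], 0.96), ([193, 232, 257, 284], 0.27)]
```

Run:
```python
import cv2
t=cv2.imread('pics/top0.png'); cv2.imwrite('pics/top0c.png',cv2.resize(t[110:310,150:470],None,fx=2.5,fy=2.5,interpolation=cv2.INTER_CUBIC))
t=cv2.imread('pics/scene0.png'); cv2.imwrite('pics/scene0c.png',cv2.resize(t[140:350,150:450],None,fx=2.6,fy=2.6,interpolation=cv2.INTER_CUBIC))
```

```text
(no output)
```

View pics/top0c.png

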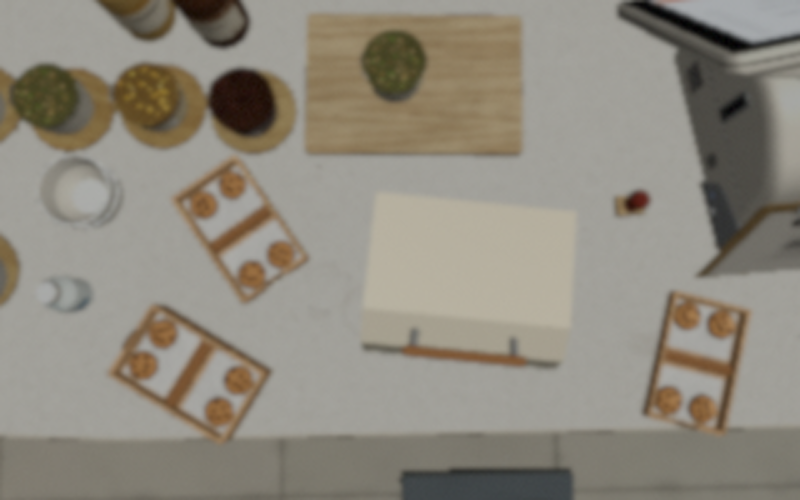

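View pics/scene0c.png

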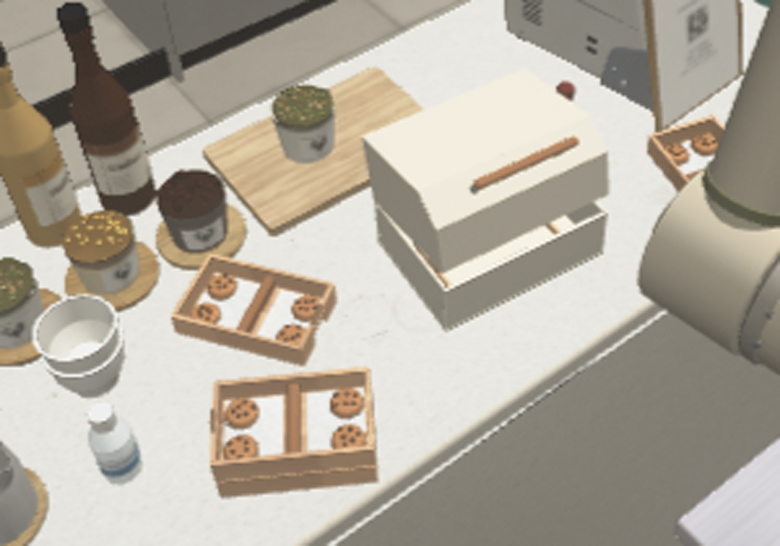

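The top view shows the carrier in the middle with its handle toward the robot and the cover ajar. There are single trays at crop (240,230) and (697,362). The tray at (190,370) is a stack of two, as the seam in the scene view shows. All four trays are present.

Next I fit rough poses and look through the wrist camera.

```bash
cat > b.py <<'E'
from h import *
p=eyes.capture("top")
def c(u,v): return (150+u/2.5,110+v/2.5)
def w(n,l,z): print(n,[np.round(ray(p,c(*a),z)[:2]).astype(int).tolist() for a in l])
w("trayUL",[(237,160),(308,258),(246,300),(175,198)],36)
w("stackL",[(157,306),(270,372),(222,440),(110,372)],66)
w("trayR",[(671,292),(748,312),(720,432),(645,414)],36)
w("bars",[(269,209),(212,248)],29); w("barsS",[(212,345),(172,405)],59); w("barsR",[(665,352),(728,369)],29)
w("coverTopBack",[(376,192),(576,212)],161); w("handle",[(405,350),(525,361)],190); w("cups",[(78,190)],80);w("stamp",[(625,205)],0)
w("dess",[(392,80)],60);w("counterfront",[(10,437),(700,437)],0)
w("carrier lower corner",[(363,347),(558,362)],74)
p=eyes.capture("wrist"); save(p,"wrist0"); print(p["fx"],p["cx"],p["cy"])
V=np.array(p["view"]);Rw=V[:3,:3].T;o=-Rw@V[:3,3];s=telemetry.sense();T=R(s["ee_rot"])
print("cam in tool",T.T@(o-s["eef_pos"]),(T.T@Rw).round(3))
E
python3 b.py
```

```text
trayUL [[672, 345], [556, 263], [508, 334], [628, 417]]
stackL [[503, 428], [427, 302], [355, 355], [431, 478]]
trayR [[508, -158], [483, -246], [347, -206], [369, -121]]
bars [[614, 309], [570, 375]]
barsS [[458, 368], [393, 412]]
barsR [[439, -149], [418, -222]]
coverTopBack [[614, 178], [589, -28]]
handle [[453, 150], [440, 32]]
cups [[633, 513]]
stamp [[615, -117]]
dess [[759, 162]]
counterfront [[355, 615], [338, -194]]
carrier lower corner [[453, 198], [432, -18]]
309.70691628693146 317.14649300650814 200.44470212237988
cam in tool [  75.78234379    0.60992764 -141.55482743] [[ 0.     0.956  0.292]
 [ 1.    -0.    -0.   ]
 [-0.     0.292 -0.956]]
```

View pics/wrist0.png

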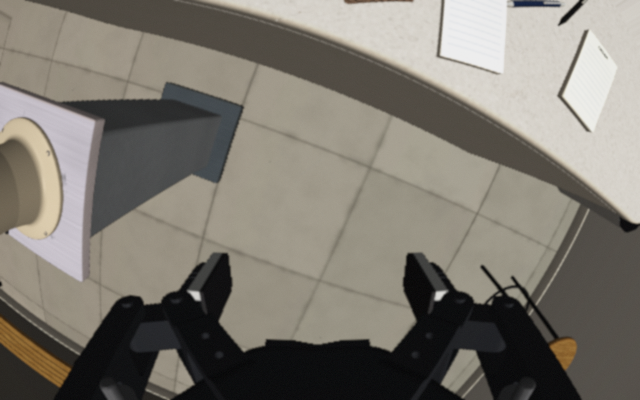

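```bash
cat > c.py <<'E'
from h import *
from scipy.optimize import least_squares
P=eyes.capture("top"); S=eyes.capture("scene")
ct=lambda u,v:(150+u/2.5,110+v/2.5); cs=lambda u,v:(150+u/2.6,140+v/2.6)
def cov(x,y,z,t): # closed coords rel. hinge
    return [76+x*np.cos(t)+z*np.sin(t), y, 74-x*np.sin(t)+z*np.cos(t)]
obs=[(P,ct(405,350),'c',(-161,56,96)),(P,ct(525,361),'c',(-161,-56,96)),(S,cs(475,188),'c',(-161,56,96)),(S,cs(577,142),'c',(-161,-56,96)),
(S,cs(448,328),'b',(-76,104,0)),(S,cs(604,250),'b',(-76,-104,0)),(S,cs(606,213),'b',(-76,-104,74)),
(P,ct(376,192),'c',(0,104,87)),(P,ct(576,212),'c',(0,-104,87))]
def f(v):
    x,y,a,t=v; r=[]
    for p,uv,k,l in obs:
        l=cov(*l,t) if k=='c' else l
        X=[x+l[0]*np.cos(a)-l[1]*np.sin(a),y+l[0]*np.sin(a)+l[1]*np.cos(a),l[2]]
        r+=list(proj(p,X)[0]-uv)
    return np.array(r)
s=least_squares(f,[510,80,-.1,.2],loss="soft_l1"); print(s.x,f(s.x).round(1).reshape(-1,2).tolist())
E
python3 c.py
```

```text
[ 5.14987247e+02  8.38436885e+01 -1.11638232e-01  1.47331331e-01] [[1.1, 0.1], [-1.3, -0.1], [2.4, -0.4], [-0.6, 0.8], [-0.6, 2.5], [-0.3, 2.0], [1.0, -1.0], [0.1, -0.4], [0.3, -0.9]]
```

```bash
cat > plan.py <<'E'
from h import *
from scipy.spatial.transform import Rotation as Ro
def down(yaw): # tool pointing down, tool x at this yaw
    return Ro.from_euler('z',yaw)*Ro.from_quat([1,0,0,0])
def plan(pos,rot,hand,start=None,tail=1):
    """print calls (equal sub-steps) from measured (or given) pose to pos/rot; returns end pose"""
    s=telemetry.sense()
    p0,r0=start if start else (s["eef_pos"],Ro.from_matrix(R(s["ee_rot"])))
    pos=np.array(pos,float); rv=(r0.inv()*rot).as_rotvec()
    for n in range(1,20):
        st=[]; ok=True
        for i in range(n):
            ra=r0*Ro.from_rotvec(rv*i/n); d=ra.inv().apply((pos-p0)/n)/120; w=rv/n/.5
            ok&=max(abs(d).max(),abs(w).max())<=1; st.append((d,w))
        if ok: break
    for d,w in st:
        k=int(np.ceil(max(np.linalg.norm(d)*120/50,np.linalg.norm(w)*.5/.15)-.05))+tail
        print(f"x{k}:"," ".join(f"{v:.3f}" for v in [*d,*w]),hand)
    return pos,rot
E
python3 -c "
from plan import *
plan([446,92,275],down(1.459),0.35)"
```

```text
x4: 0.624 -0.624 -0.061 0.000 0.000 -0.363 0.35
x4: 0.726 -0.501 -0.061 0.000 0.000 -0.363 0.35
x4: 0.804 -0.362 -0.061 0.000 0.000 -0.363 0.35
x4: 0.857 -0.211 -0.061 0.000 0.000 -0.363 0.35
x4: 0.881 -0.053 -0.061 0.000 0.000 -0.363 0.35
x4: 0.876 0.107 -0.061 0.000 0.000 -0.363 0.35
```

Call:
drive_tool(series="0.62 -0.62 -0.06 0 0 -0.363 0.35;0.62 -0.62 -0.06 0 0 -0.363 0.35;0.62 -0.62 -0.06 0 0 -0.363 0.35")

```text
time_s: 1.6
eef_pos: [234.1, -389.6, 239.1]
ee_rot: [-0.0, 0.962, 0.274, 0.0]
force: [-0.5, -0.7, -0.3]
grip_width: 0.514
```

Call:
drive_tool(series="0.73 -0.5 -0.06 0 0 -0.363 0.35;0.73 -0.5 -0.06 0 0 -0.363 0.35;0.73 -0.5 -0.06 0 0 -0.363 0.35")

```text
time_s: 1.9
eef_pos: [277.9, -289.6, 247.0]
ee_rot: [0.0, 0.932, 0.362, 0.001]
force: [-0.5, -1.3, 0.5]
grip_width: 0.351
```

Call:
drive_tool(series="0.8 -0.36 -0.06 0 0 -0.363 0.35;0.8 -0.36 -0.06 0 0 -0.363 0.35;0.8 -0.36 -0.06 0 0 -0.363 0.35")

```text
time_s: 2.2
eef_pos: [320.6, -190.3, 254.8]
ee_rot: [0.001, 0.895, 0.447, 0.001]
force: [-0.1, 0.1, -0.1]
grip_width: 0.35
```

Call:
drive_tool(series="0.86 -0.21 -0.06 0 0 -0.363 0.35;0.86 -0.21 -0.06 0 0 -0.363 0.35;0.86 -0.21 -0.06 0 0 -0.363 0.35")

```text
time_s: 2.5
eef_pos: [363.6, -90.2, 262.5]
ee_rot: [0.001, 0.849, 0.528, 0.001]
force: [-0.6, -0.3, 0.5]
grip_width: 0.353
```

```bash
python3 -c "
from plan import *
s=telemetry.sense();print(s['time_s'],s['eef_pos'],s['grip_width'],s['joints'])
p=eyes.capture('wrist');save(p,'w_right')
plan([446,92,275],down(1.459),0.35)"
```

```text
2.5 [363.57248038 -90.20405384 262.49183978] 0.35304932285016144 [-5.59839560e-01 -5.77895371e-02  1.84034992e+00  1.37016173e-03
  1.35551141e+00 -1.01814528e-01]
x3: 0.836 -0.030 -0.052 0.004 -0.000 -0.348 0.35
x3: 0.829 0.115 -0.052 0.004 -0.000 -0.348 0.35
```

Call:
drive_tool(series="0.84 -0.03 -0.05 0 0 -0.348 0.35;0.84 -0.03 -0.05 0 0 -0.348 0.35;0.84 -0.03 -0.05 0 0 -0.348 0.35")

```text
time_s: 2.85
eef_pos: [406.3, 3.0, 268.4]
ee_rot: [0.001, 0.799, 0.601, 0.001]
force: [-0.7, -1.5, 0.7]
grip_width: 0.347
```

Call:
drive_tool(series="0.83 0.115 -0.05 0 0 -0.348 0.35;0.83 0.115 -0.05 0 0 -0.348 0.35;0.83 0.115 -0.05 0 0 -0.348 0.35")

```text
time_s: 3.15
eef_pos: [448.8, 96.3, 274.2]
ee_rot: [0.001, 0.743, 0.669, 0.001]
force: [0.7, -1.0, -0.4]
grip_width: 0.353
```

```bash
python3 -c "
from plan import *
s=telemetry.sense();print(s['time_s'],s['eef_pos'],s['joints'])
p=eyes.capture('wrist');save(p,'w_handle')
print(proj(p,[446.5+6.2,91.7+55.6,193],1),proj(p,[446.5-6.2,91.7-55.6,193],1))"
```

```text
3.15 [448.81108354  96.31310058 274.22830139] [-4.47631261e-02  1.32896391e-01  1.61079821e+00  4.06456110e-07
  1.39385933e+00  6.07285375e-02]
[[312.6078068  141.11813861]] [[312.45418663 277.71399129]]
```

View pics/w_handle.png

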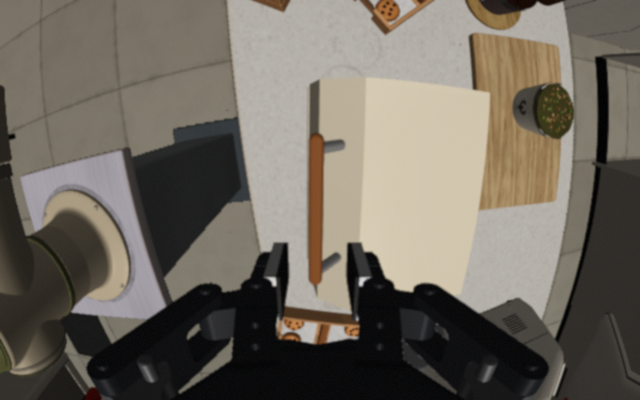

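The handle runs from about (316,134) to (315,286), between the fingers' planes and slightly higher than predicted. I'll add this to the fit.

```bash
sed -i '/^s=least/d' c.py
cat >> c.py <<'E'
def add(p,uv,k,l,t_): obs.append((p,uv,k,l))
W=eyes.capture("wrist"); ow=[((317,134),(-161,56,96)),((315,285),(-161,-56,96)),((361,78),(-122,104,87)),((490,93),(0,104,87))]
def g(v):
    x,y,a,t=v; r=[]
    for uv,l in ow:
        l=cov(*l,t); X=[x+l[0]*np.cos(a)-l[1]*np.sin(a),y+l[0]*np.sin(a)+l[1]*np.cos(a),l[2]]
        r+=list((proj(W,X,True)[0]-uv)*.7)
    return np.array(r)
s=least_squares(lambda v:np.r_[f(v),g(v)],[510,80,-.1,.2],loss="soft_l1"); print(s.x,f(s.x).round(1).reshape(-1,2).tolist(),g(s.x).round(1).reshape(-1,2).tolist())
x,y,a,t=s.x
for th in [t,.5,.8,1.1,1.4,1.6,1.75]:
    l=cov(-161,0,96,th); print(round(th,2),np.round([x+l[0]*np.cos(a),y+l[0]*np.sin(a),l[2]],1))
E
python3 c.py
```

```text
[ 5.15490940e+02  8.16165163e+01 -1.12821734e-01  1.47311813e-01] [[2.0, -0.2], [-0.5, -0.3], [2.9, -0.9], [-0.2, 0.4], [-0.1, 2.0], [0.2, 1.6], [1.4, -1.4], [1.0, -0.6], [1.2, -1.0]] [[-1.6, 3.7], [-0.3, -6.1], [2.2, -1.3], [0.2, -1.6]]
0.15 [446.8  89.4 192.6]
0.5 [496.3  83.8 235.4]
0.8 [548.   77.9 256.4]
1.1 [603.5  71.6 261. ]
1.4 [657.8  65.5 249. ]
1.6 [691.   61.7 232.1]
1.75 [713.4  59.2 215.3]
```

Call:
drive_tool(series="-0.06 -0.01 0.5 0 0 0 0.35;-0.06 -0.01 0.5 0 0 0 0.35;-0.06 -0.01 0.65 0 0 0 0.35;-0.06 -0.01 0.79 0 0 0 0.35;-0.06 -0.01 0.79 0 0 0 0.35")

```text
time_s: 3.85
eef_pos: [444.9, 84.7, 178.7]
ee_rot: [0.0, 0.746, 0.666, -0.0]
force: [-1.1, -0.1, 0.8]
grip_width: 0.35
```

Call:
drive_tool(series="0 0 0 0 0 0 0;0 0 0 0 0 0 0;0 0 0 0 0 0 0;0 0 0 0 0 0 0;0 0 0 0 0 0 0;0 0 0 0 0 0 0", newtons=30)

```text
time_s: 4.45
eef_pos: [446.0, 83.9, 179.7]
ee_rot: [0.002, 0.746, 0.666, 0.0]
force: [4.8, -2.3, -5.0]
grip_width: 0.114
```

```bash
python3 -c "
from plan import *
p=eyes.capture('wrist');save(p,'w_h2',(200,100,440,340),2)"
```

```text
(no output)
```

View pics/w_h2.png

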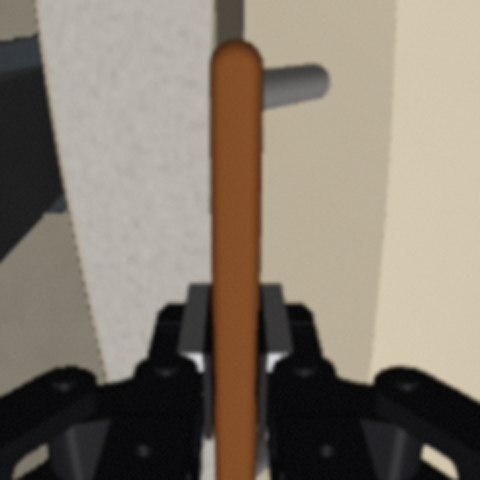

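Call:
drive_tool(series="0 0.075 -0.085 0 0 0 0;0 0.165 -0.173 0 0 0 0;0 0.256 -0.248 0 0 0 0;0 0.35 -0.316 0 0 0 0;0 0.45 -0.377 0 0 0 0;0 0.555 -0.43 0 0 0 0;0 0.663 -0.475 0 0 0 0;0 0.774 -0.512 0 0 0 0;0 0.774 -0.512 0 0 0 0")

```text
time_s: 5.4
eef_pos: [539.1, 73.1, 242.2]
ee_rot: [0.002, 0.746, 0.666, 0.001]
force: [1.5, -0.5, -1.1]
grip_width: 0.115
```

```bash
python3 -c "
from plan import *
s=telemetry.sense();print(s)
p=eyes.capture('scene');save(p,'s1',(250,120,450,300),3)"
```

```text
{'time_s': 5.4, 'joints': array([-0.0798306 ,  0.34504552,  1.424783  , -0.00172679,  1.36725358,
        0.03452771]), 'dq': array([ 0.00640456, -0.02771539,  0.04499418, -0.0069304 , -0.0318654 ,
        0.00080515]), 'tau': array([ 7.60062179e-02, -4.27230334e+01, -2.69572574e+01,  4.40063572e-02,
        5.35406359e-01, -1.83190597e-02]), 'eef_pos': array([539.09369634,  73.11061642, 242.21015903]), 'ee_rot': array([0.00221492, 0.74624385, 0.66566833, 0.00094661]), 'force': array([ 1.46348726, -0.48412563, -1.12607619]), 'wrist_torque': array([-0.02883777, -0.17832995, -0.01665155]), 'grip_width': 0.11485698213582247}
```

View pics/s1.png

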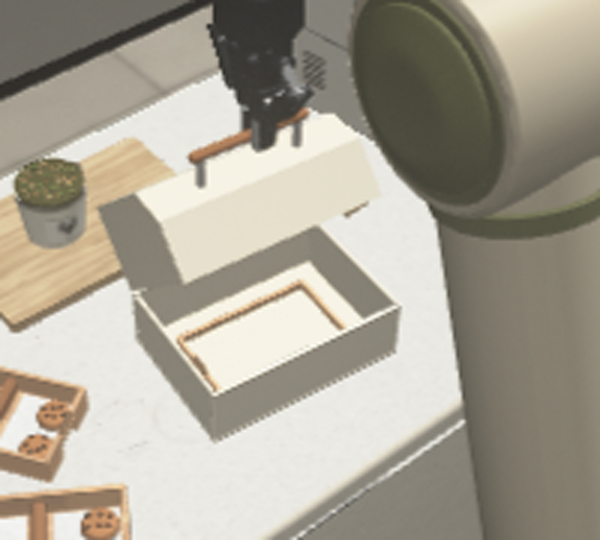

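Call:
drive_tool(series="0 0.076 -0.02 0 0 0 0;0 0.152 -0.036 0 0 0 0;0 0.23 -0.048 0 0 0 0;0 0.307 -0.057 0 0 0 0;0 0.385 -0.061 0 0 0 0;0 0.462 -0.062 0 0 0 0;0 0.54 -0.059 0 0 0 0;0 0.618 -0.052 0 0 0 0;0 0.695 -0.041 0 0 0 0;0 0.772 -0.025 0 0 0 0;0 0.85 -0.006 0 0 0 0;0 0.923 0.016 0 0 0 0;0 0.923 0.016 0 0 0 0")

```text
time_s: 6.75
eef_pos: [649.5, 60.3, 241.1]
ee_rot: [0.003, 0.746, 0.666, 0.002]
force: [4.2, -1.4, 0.6]
grip_width: 0.115
```

Call:
drive_tool(series="0 0.073 0.026 0 0 0 0;0 0.145 0.056 0 0 0 0;0 0.215 0.09 0 0 0 0;0 0.285 0.127 0 0 0 0;0 0.35 0.168 0 0 0 0;0 0.417 0.211 0 0 0 0;0 0.47 0.25 0 0 0 0;0 0.503 0.277 0 0 0 0;0 0.503 0.277 0 0 0 0")

```text
time_s: 7.65
eef_pos: [710.1, 53.3, 207.5]
ee_rot: [0.003, 0.746, 0.666, 0.002]
force: [-1.5, -1.1, -4.2]
grip_width: 0.108
```

Call:
drive_tool(series="0 0 0 0 0 0 0.28;0 0 0 0 0 0 0.28;0 0 0 0 0 0 0.28;0 0 -0.3 0 0 0 0.28;0 0 -0.6 0 0 0 0.28;0 0 -0.6 0 0 0 0.28")

```text
time_s: 8.25
eef_pos: [710.7, 53.5, 286.0]
ee_rot: [0.007, 0.746, 0.666, 0.005]
force: [-0.1, -1.0, -0.3]
grip_width: 0.278
```

```bash
python3 -c "
from plan import *
print(telemetry.sense()['eef_pos'])
plan([592,335,265],down(2.20),0.28)"
```

```text
[710.70846838  53.476049   286.03569026]
x3: 0.739 -0.418 0.050 0.011 0.005 -0.495 0.28
x3: 0.819 -0.223 0.054 0.011 0.005 -0.495 0.28
x3: 0.849 -0.015 0.057 0.011 0.005 -0.495 0.28
```

Call:
drive_tool(series="0.74 -0.42 0 0 0 -0.495 0.28;0.74 -0.42 0.05 0 0 -0.495 0.28;0.74 -0.42 0.05 0.01 0 -0.495 0.28;0.74 -0.42 0.05 0.01 0 -0.495 0.28")

```text
time_s: 8.65
eef_pos: [670.5, 148.4, 279.2]
ee_rot: [0.006, 0.658, 0.753, 0.003]
force: [-0.6, -0.9, 0.3]
grip_width: 0.281
```

Call:
drive_tool(series="0.82 -0.22 0.05 0 0 -0.495 0.28;0.82 -0.22 0.05 0 0 -0.495 0.28;0.82 -0.22 0.05 0.01 0 -0.495 0.28;0.82 -0.22 0.05 0.01 0 -0.495 0.28")

```text
time_s: 9.05
eef_pos: [631.5, 242.1, 272.1]
ee_rot: [0.005, 0.56, 0.828, 0.0]
force: [0.8, -0.8, -0.5]
grip_width: 0.276
```

Call:
drive_tool(series="0.85 0 0.06 0.01 0 -0.495 0.28;0.85 0 0.06 0.01 0 -0.495 0.28;0.85 0 0.06 0.01 0 -0.495 0.28;0.85 0 0.06 0.01 0 -0.495 0.28")

```text
time_s: 9.45
eef_pos: [594.5, 335.8, 263.8]
ee_rot: [0.004, 0.454, 0.891, -0.003]
force: [-0.2, 0.6, 0.2]
grip_width: 0.277
```

```bash
cat > fit.py <<'E'
from plan import *
from scipy.optimize import minimize
def seg(x0,x1,y0,y1,z,n=9,m=3):
    X,Y=np.meshgrid(np.linspace(x0,x1,n),np.linspace(y0,y1,m)); return np.c_[X.ravel(),Y.ravel(),np.full(X.size,z)]
def segs(h=36,bar=True):
    W=[seg(-45,45,sy*75-1,sy*75-sy*5+1,h,15,2) for sy in(1,-1)]+[seg(sx*45,sx*42,-74,74,h,2,25) for sx in(1,-1)]
    N=[seg(-55,55,sy*82,sy*84,h-36,15,2) for sy in(1,-1)]+[seg(sx*53,sx*55,-80,80,h-36,2,25) for sx in(1,-1)]
    N+=[seg(-36,36,sy*11,sy*20,h-26,9,3) for sy in(1,-1)]
    if bar: W+=[seg(-38,38,-5,5,h-7,20,4)]*2
    return np.vstack(W),np.vstack(N)
def wood(f):
    f=cv2.GaussianBlur(f,(0,0),1.5).astype(float); return np.clip((f[:,:,0]-f[:,:,2])/(f.max(2)+20)*2.5,0,1).astype(np.float32)
def fit(p,x0,base=0,fish=True,draw=None,yr=.12):
    """x0=(x,y,yaw of tray y axis - pi/2 i.e. tray frame yaw); base = tray underside z"""
    M=wood(p["frame"]); W,N=segs()
    def pts(v,L):
        c,s=np.cos(v[2]),np.sin(v[2]); return np.c_[v[0]+L[:,0]*c-L[:,1]*s,v[1]+L[:,0]*s+L[:,1]*c,L[:,2]+base]
    def samp(v,L):
        uv=proj(p,pts(v,L),fish).astype(np.float32); return cv2.remap(M,uv[:,:1],uv[:,1:],cv2.INTER_LINEAR,borderMode=cv2.BORDER_CONSTANT,borderValue=0.3)[:,0]
    cost=lambda v:samp(v,N).mean()-samp(v,W).mean()
    best=None
    for dx in(-20,0,20):
        for dy in (-20,0,20):
            for da in(-yr,0,yr):
                v=np.array(x0)+[dx,dy,da]; c=cost(v)
                r=minimize(cost,v,method="Nelder-Mead",options=dict(initial_simplex=v+np.array([[0,0,0],[8,0,0],[0,8,0],[0,0,.08]]),xatol=.05,fatol=1e-5,maxiter=200))
                if best is None or r.fun<best.fun: best=r
    v=best.x
    key={s:round(float(samp(v,seg(-11,11,s*73,s*74,44,7,2)).mean()),2) for s in(1,-1)}
    if draw:
        f=p["frame"][:,:,::-1].copy(); f=cv2.resize(f,None,fx=2,fy=2)
        for L,col in [([[-46,-75,36],[46,-75,36],[46,75,36],[-46,75,36]],(0,255,0)),([[-41,-6,29],[41,-6,29],[41,6,29],[-41,6,29]],(255,0,0)),([[-13,73.5,36],[-13,73.5,46],[13,73.5,46],[13,73.5,36]],(255,0,255))]:
            cv2.polylines(f,[(proj(p,pts(v,np.array(L,float)),fish)*2).astype(np.int32)],True,col,1)
        c=(proj(p,[v[0],v[1],base+30],fish)[0]*2).astype(int); a,b=max(0,c[0]-300),max(0,c[1]-250)
        cv2.imwrite("pics/"+draw+".png",f[b:b+500,a:a+600])
    print("fit",v.round(2),"cost",round(best.fun,3),"key",key)
    return v
E
python3 - <<'E'
from fit import *
s=telemetry.sense();print(s['time_s'],s['eef_pos'],s['ee_rot'])
p=eyes.capture('wrist'); fit(p,(592,342,2.20),draw="ul")
p=eyes.capture('top'); fit(p,(592,342,2.20),fish=False)
E
```

```text
9.45 [594.45846826 335.82662293 263.76006344] [ 0.00378751  0.45449897  0.89073503 -0.00272899]
fit [595.5  342.97   2.18] cost -0.481 key {1: 0.66, -1: 0.43}
fit [590.9  342.52   2.22] cost -0.262 key {1: 0.33, -1: 0.39}
```

View pics/ul.png

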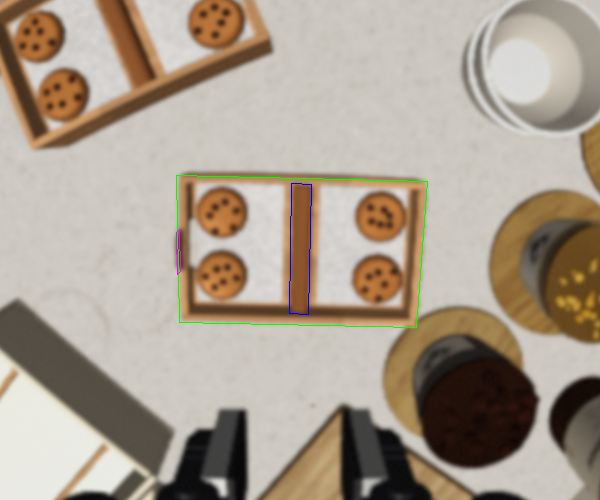

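Good fit: the overlay lies on the rim and bar, and the notch shows at the left end, at (187,250). Now descend and grasp.

Run:
```python
from plan import *
a=plan([595.5,343,90],down(2.18),0.25)
a=plan([595.5,343,15.5],down(2.18),0.25,start=a)
```

```text
x3: 0.034 0.023 0.725 -0.001 0.009 0.016 0.25
x3: 0.030 0.022 0.725 -0.001 0.009 0.016 0.25
x3: 0.000 0.000 0.621 0.000 0.000 0.000 0.25
```

Call:
drive_tool(series="0.034 0.023 0.3 0 0.009 0.016 0.25;0.034 0.023 0.725 0 0.009 0.016 0.25;0.034 0.023 0.725 0 0.009 0.016 0.25")

```text
time_s: 9.85
eef_pos: [593.7, 335.9, 170.3]
ee_rot: [-0.002, 0.46, 0.888, -0.006]
force: [-0.5, -0.7, -1.0]
grip_width: 0.249
```

Call:
drive_tool(series="0.03 0.022 0.725 0 0.009 0.016 0.25;0.03 0.022 0.725 0 0.009 0.016 0.25;0.03 0.022 0.725 0 0.009 0.016 0.25")

```text
time_s: 10.15
eef_pos: [591.7, 337.7, 79.4]
ee_rot: [-0.007, 0.465, 0.885, -0.008]
force: [-0.0, -0.4, -1.3]
grip_width: 0.251
```

Run:
```python
from fit import *
s=telemetry.sense();print(s['time_s'],s['eef_pos'])
p=eyes.capture('wrist'); v=fit(p,(595.5,343,2.18),draw="ul2")
plan([v[0],v[1],15.5],down(v[2]),0.25)
```

```text
10.15 [591.72921888 337.67959674  79.41466302]
fit [597.18 345.99   2.17] cost -0.4 key {1: 0.98, -1: 0.14}
x3: 0.032 0.070 0.566 -0.031 -0.006 0.017 0.25
```

Call:
drive_tool(series="0.03 0.06 0.2 -0.031 -0.006 0.017 0.25;0.03 0.06 0.4 -0.031 -0.006 0.017 0.25;0.03 0.06 0.566 -0.031 -0.006 0.017 0.25;0.03 0.06 0.566 -0.031 -0.006 0.017 0.25")

```text
time_s: 10.6
eef_pos: [599.9, 346.0, 28.1]
ee_rot: [0.003, 0.468, 0.884, 0.003]
force: [-20.6, -9.5, 48.6]
grip_width: 0.253
```

Call:
drive_tool(series="0 0 0 0 0 0 0;0 0 0 0 0 0 0;0 0 0 0 0 0 0;0 0 0 0 0 0 0;0 0 0 0 0 0 0", newtons=60)

```text
time_s: 11.1
eef_pos: [600.7, 346.0, 29.2]
ee_rot: [0.004, 0.468, 0.883, 0.004]
force: [-0.4, -0.8, 7.1]
grip_width: 0.002
```

Run:
```python
from plan import *
s=telemetry.sense();print(s['eef_pos'],s['ee_rot'])
a=plan([596,344,130],down(2.17),0)
a=plan([515.5,81.6,150],down(-.113),0,start=a)
```

```text
[600.74538093 345.99080256  29.24016639] [0.00412378 0.46845624 0.88346871 0.00384479]
x3: 0.005 -0.033 -0.840 0.021 0.007 -0.007 0
x4: -0.285 -0.357 -0.033 0.000 0.000 0.913 0
x4: -0.414 -0.195 -0.033 0.000 0.000 0.913 0
x4: -0.457 0.007 -0.033 0.000 0.000 0.913 0
x4: -0.407 0.208 -0.033 0.000 0.000 0.913 0
x4: -0.274 0.367 -0.033 0.000 0.000 0.913 0
```

Call:
drive_tool(series="0 0 -0.3 0 0 0 0.25;0 0 -0.7 0 0 0 0.25;0 0 -0.7 0 0 0 0.25;0 0 -0.7 0 0 0 0.25;0 0 -0.7 0 0 0 0.25")

```text
time_s: 11.6
eef_pos: [599.3, 345.4, 111.8]
ee_rot: [0.003, 0.469, 0.883, 0.003]
force: [-0.9, -0.2, -0.5]
grip_width: 0.249
```

Run:
```python
from fit import *
s=telemetry.sense();print(s['eef_pos'],s['ee_rot'])
p=eyes.capture('wrist'); v=fit(p,(597,345,2.17),draw="ul3")
fit(eyes.capture('scene'),(597,345,2.17),fish=False)
fit(eyes.capture('top'),(597,345,2.17),fish=False)
```

```text
[599.32001573 345.43328639 111.76675909] [0.00326082 0.46852051 0.88344196 0.00286385]
fit [597.33 346.98   2.17] cost -0.428 key {1: 1.0, -1: 0.13}
fit [588.24 346.88   2.22] cost -0.36 key {1: 0.73, -1: 0.5}
fit [591.5  342.73   2.18] cost -0.17 key {1: 0.34, -1: 0.39}
```

View pics/ul3.png

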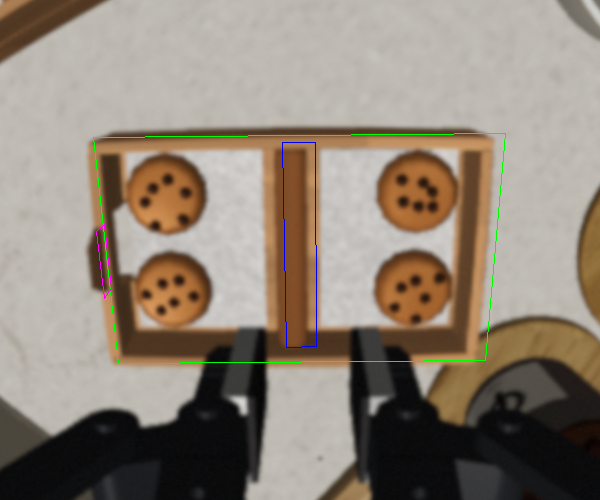

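The fit sits about 8 px (3 mm) right of the true bar, whose centre is at about 291 in the crop. The finger midpoint is at about 307, so a finger landed on the bar. I'll sharpen the fit using the bright rim top with contrast on both sides.

```bash
python3 - <<'E'
s=open('fit.py').read()
a=s.index("def segs"); b=s.index("def wood")
s=s[:a]+'''def segs(h=36):
    W=[seg(-44,44,sy*71.5,sy*73.5,h,25,2) for sy in(1,-1)]+[seg(sx*42.5,sx*44.5,-73,73,h,2,40) for sx in(1,-1)]
    N=[seg(-44,44,sy*79,sy*81,h,25,2) for sy in(1,-1)]+[seg(sx*50,sx*52,-73,73,h,2,40) for sx in(1,-1)]
    N+=[seg(-38,38,sy*66,sy*67,h,25,2) for sy in(1,-1)]+[seg(sx*37,sx*38,-66,66,h,2,40) for sx in(1,-1)]
    B=seg(-36,36,-6,6,h-7,20,5); C=np.vstack([seg(-36,36,s_*14,s_*18,h-26,20,3) for s_ in(1,-1)])
    return [np.vstack(q) for q in(W,N)]+[B,C]
'''+s[b:]
s=s.replace('M=wood(p["frame"]); W,N=segs()','M=wood(p["frame"]); Rr=cv2.GaussianBlur(p["frame"],(0,0),1.)[:,:,0].astype(np.float32); M1=M*np.clip((Rr-110)/50,0,1); W,N,B,C=segs()')
s=s.replace('def samp(v,L):','def samp(v,L,M=M):')
s=s.replace('cost=lambda v:samp(v,N).mean()-samp(v,W).mean()','cost=lambda v:samp(v,N,M1).mean()-samp(v,W,M1).mean()+.5*(samp(v,C).mean()-samp(v,B).mean())')
# lateral report
s=s.replace('    return v\n','''    t=telemetry.sense(); T=R(t["ee_rot"]); d=T.T@(np.array([v[0],v[1],base+29])-t["eef_pos"]); print("  bar in tool frame",d.round(1),"yaw tool",round(np.arctan2(T[1,0],T[0,0]),3))
    return v
''')
open('fit.py','w').write(s)
E
python3 - <<'E'
from fit import *
p=eyes.capture('wrist'); v=fit(p,(595,345,2.17),draw="ul4")
print(proj(p,[v[0],v[1],29],1),p['cx'])
fit(eyes.capture('scene'),(597,345,2.17),fish=False)
fit(eyes.capture('top'),(597,345,2.17),fish=False)
E
```

```text
fit [594.81 344.04   2.18] cost -1.118 key {1: 0.7, -1: 0.21}
  bar in tool frame [ 1.6 -5.5 83. ] yaw tool 2.166
[[308.66206197 204.8393955 ]] 317.14649300650814
fit [591.85 344.03   2.19] cost -0.396 key {1: 0.77, -1: 0.43}
  bar in tool frame [ 3.3 -8.1 83.3] yaw tool 2.166
fit [709.03 305.82   2.34] cost -0.151 key {1: 0.11, -1: 0.97}
  bar in tool frame [-94.   67.4  84.5] yaw tool 2.166
```

View pics/ul4.png

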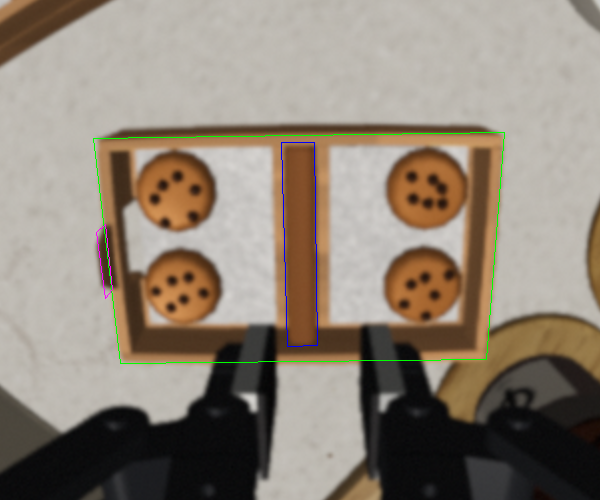

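Fit is now tight on the rim and bar. Descend with the correction.

Call:
drive_tool(series="0.013 -0.046 0.3 0.016 0.005 -0.028 0.25;0.013 -0.046 0.6 0.016 0.005 -0.028 0.25;0.013 -0.046 0.7 0.016 0.005 -0.028 0.25;0.013 -0.046 0.8 0.016 0.005 -0.028 0.25;0.013 -0.046 0.8 0.016 0.005 -0.028 0.25")

```text
time_s: 12.4
eef_pos: [595.1, 344.0, 16.0]
ee_rot: [0.001, 0.462, 0.887, 0.0]
force: [-1.0, 0.7, -0.4]
grip_width: 0.249
```

Call:
drive_tool(series="0 0 0 0 0 0 0;0 0 0 0 0 0 0;0 0 0 0 0 0 0;0 0 0 0 0 0 0;0 0 0 0 0 0 0", newtons=70)

```text
time_s: 12.9
eef_pos: [595.9, 344.3, 17.5]
ee_rot: [0.001, 0.462, 0.887, 0.001]
force: [0.1, -0.9, 6.3]
grip_width: 0.115
```

Run:
```python
from plan import *
s=telemetry.sense();print(s['eef_pos'],s['ee_rot'])
a=plan([596,344,130],down(2.18),0)
a=plan([515.5,81.6,170],down(-.113),0,start=a)
```

```text
[595.86666481 344.31849295  17.540798  ] [0.0013996  0.46232076 0.88671096 0.00110974]
x4: -0.004 0.002 -0.937 0.007 0.003 0.001 0
x5: -0.282 -0.360 -0.067 0.000 0.000 0.917 0
x5: -0.412 -0.198 -0.067 0.000 0.000 0.917 0
x5: -0.457 0.005 -0.067 0.000 0.000 0.917 0
x5: -0.408 0.207 -0.067 0.000 0.000 0.917 0
x5: -0.274 0.366 -0.067 0.000 0.000 0.917 0
```

Call:
drive_tool(series="0 0 -0.2 0 0 0 0;0 0 -0.5 0 0 0 0;0 0 -0.9 0 0 0 0;0 0 -0.9 0 0 0 0")

```text
time_s: 13.3
eef_pos: [598.0, 345.3, 133.0]
ee_rot: [0.005, 0.462, 0.887, 0.006]
force: [0.2, 0.3, -1.0]
grip_width: 0.113
```

Run:
```python
from plan import *
s=telemetry.sense();print(s['eef_pos'],s['grip_width'],s['force'])
a=plan([485,240,175],down(-.113),0)
```

```text
[597.9988474  345.32943215 133.0123121 ] 0.11344329687002958 [ 0.22798475  0.31177632 -0.97028961]
x5: -0.036 -0.254 -0.074 0.005 -0.006 0.917 0
x5: -0.145 -0.212 -0.073 0.005 -0.006 0.917 0
x5: -0.224 -0.126 -0.072 0.005 -0.006 0.917 0
x5: -0.257 -0.013 -0.071 0.005 -0.006 0.917 0
x5: -0.237 0.102 -0.070 0.005 -0.006 0.917 0
```

Call:
drive_tool(series="-0.036 -0.25 -0.074 0 0 0.917 0;-0.036 -0.25 -0.074 0 0 0.917 0;-0.036 -0.25 -0.074 0 0 0.917 0;-0.036 -0.25 -0.074 0 0 0.917 0")

```text
time_s: 13.7
eef_pos: [575.4, 324.4, 140.7]
ee_rot: [0.004, 0.652, 0.758, 0.006]
force: [-0.0, -0.1, -2.8]
grip_width: 0.115
```

Call:
drive_tool(series="-0.145 -0.21 -0.074 0 0 0.917 0;-0.145 -0.21 -0.074 0 0 0.917 0;-0.145 -0.21 -0.074 0 0 0.917 0;-0.145 -0.21 -0.074 0 0 0.917 0")

```text
time_s: 14.1
eef_pos: [552.7, 303.3, 148.7]
ee_rot: [0.002, 0.807, 0.591, 0.006]
force: [-0.4, -0.1, -3.4]
grip_width: 0.116
```

Call:
drive_tool(series="-0.224 -0.126 -0.074 0 0 0.917 0;-0.224 -0.126 -0.074 0 0 0.917 0;-0.224 -0.126 -0.074 0 0 0.917 0;-0.224 -0.126 -0.074 0 0 0.917 0")

```text
time_s: 14.5
eef_pos: [530.0, 282.2, 156.9]
ee_rot: [0.001, 0.919, 0.394, 0.007]
force: [0.3, 0.3, -2.7]
grip_width: 0.109
```

Call:
drive_tool(series="-0.257 -0.013 -0.074 0 0 0.917 0;-0.257 -0.013 -0.074 0 0 0.917 0;-0.257 -0.013 -0.074 0 0 0.917 0;-0.257 -0.013 -0.074 0 0 0.917 0")

```text
time_s: 14.9
eef_pos: [507.5, 261.0, 165.2]
ee_rot: [-0.001, 0.984, 0.177, 0.006]
force: [0.6, -0.0, -3.8]
grip_width: 0.115
```

Call:
drive_tool(series="-0.237 0.1 -0.074 0 0 0.917 0;-0.237 0.1 -0.074 0 0 0.917 0;-0.237 0.1 -0.074 0 0 0.917 0;-0.237 0.1 -0.074 0 0 0.917 0")

```text
time_s: 15.3
eef_pos: [485.0, 239.8, 173.6]
ee_rot: [-0.002, 0.999, -0.048, 0.006]
force: [-0.5, 0.8, -3.4]
grip_width: 0.116
```

Run:
```python
from fit import *
s=telemetry.sense();print(s['eef_pos'],s['ee_rot'],s['grip_width'],s['force'])
p=eyes.capture('wrist');T=R(s["ee_rot"])
q=s['eef_pos']; fit(p,(q[0],q[1],-.113),base=q[2]-17.5,draw="held1")
```

```text
[484.95312209 239.80839643 173.60128187] [-0.00228006  0.99882239 -0.04809902  0.00592533] 0.11609238744363279 [-0.52022282  0.81407724 -3.43296973]
fit [ 4.8722e+02  2.3998e+02 -1.0000e-01] cost -0.853 key {1: 0.88, -1: 0.16}
  bar in tool frame [  2.4  -0.4 -11.6] yaw tool -0.093
```

View pics/held1.png

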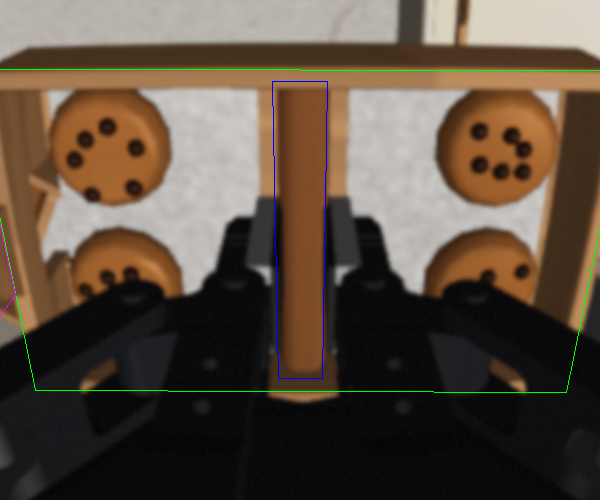

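```bash
cat > seat.py <<'E'
from fit import *
def seat(p,x0,draw=None):
    M=wood(p["frame"]); W,N,_,_=segs(20)
    def samp(v,L):
        c,s=np.cos(v[2]),np.sin(v[2]); uv=proj(p,np.c_[v[0]+L[:,0]*c-L[:,1]*s,v[1]+L[:,0]*s+L[:,1]*c,L[:,2]]).astype(np.float32)
        return cv2.remap(M,uv[:,:1],uv[:,1:],cv2.INTER_LINEAR)[:,0]
    cost=lambda v:samp(v,N).mean()-samp(v,W).mean()
    b=min((minimize(cost,np.array(x0)+[dx,dy,0],method="Nelder-Mead",options=dict(initial_simplex=np.array(x0)+[dx,dy,0]+np.array([[0,0,0],[6,0,0],[0,6,0],[0,0,.06]]))) for dx in(-8,0,8) for dy in(-8,0,8)),key=lambda r:r.fun)
    print("seat",b.x.round(2),round(b.fun,3))
    if draw:
        v=b.x;f=cv2.resize(p["frame"][:,:,::-1],None,fx=3,fy=3); c,s=np.cos(v[2]),np.sin(v[2])
        for L in ([[-46,-75,20],[46,-75,20],[46,75,20],[-46,75,20]],[[-76,-104,74],[76,-104,74],[76,104,74],[-76,104,74]],[[-13,73.5,20],[-13,73.5,30],[13,73.5,30],[13,73.5,20]]):
            L=np.array(L,float); uv=proj(p,np.c_[v[0]+L[:,0]*c-L[:,1]*s,v[1]+L[:,0]*s+L[:,1]*c,L[:,2]])*3
            cv2.polylines(f,[uv.astype(np.int32)],True,(0,200,0),1)
        o=proj(p,[v[0],v[1],40])[0]*3; a,d=int(o[0]-200),int(o[1]-200); return f[d:d+400,a:a+400]
if __name__=="__main__":
    s=telemetry.sense(); q=s['eef_pos']
    im=[]
    for n in("top","scene"):
        p=eyes.capture(n); fit(p,(q[0]+2,q[1],-.1),base=q[2]-17.5,fish=False); im.append(seat(p,(515.5,81.6,-.113),1))
    cv2.imwrite("pics/seat.png",np.hstack(im))
E
python3 seat.py
```

```text
fit [4.3730e+02 3.0855e+02 4.0000e-02] cost -0.045 key {1: 0.09, -1: 0.32}
  bar in tool frame [-53.7 -64.  -11.8] yaw tool -0.094
seat [ 5.1287e+02  8.5820e+01 -1.2000e-01] -0.073
fit [ 4.9146e+02  3.0309e+02 -9.0000e-02] cost -0.208 key {1: 0.06, -1: 0.18}
  bar in tool frame [  0.6 -63.6 -11.2] yaw tool -0.095
seat [ 5.1293e+02  8.7690e+01 -1.3000e-01] -0.067
```

View pics/seat.png

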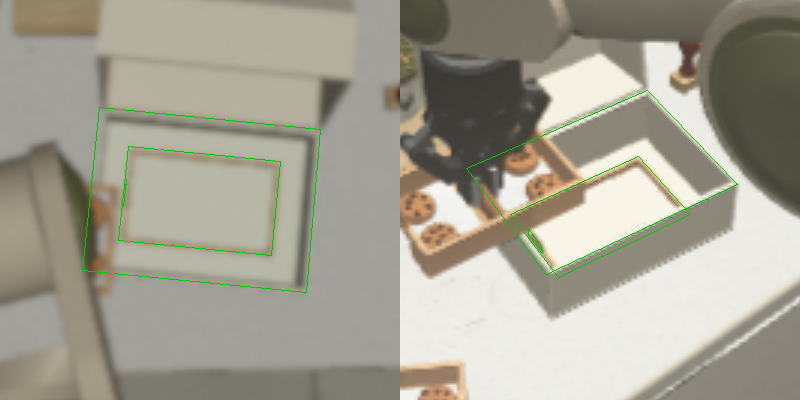

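Both views agree on roughly (513,86,−0.12) for the seat. I'll refine it with the wrist camera looking past the held tray.

Run:
```python
from plan import *
plan([395,88,190],down(-.118),0)
```

```text
x3: -0.312 0.665 -0.076 -0.005 -0.011 0.023 0
x3: -0.305 0.669 -0.072 -0.005 -0.011 0.023 0
```

Call:
drive_tool(series="-0.31 0.665 -0.075 -0.005 -0.011 0.023 0;-0.31 0.665 -0.075 -0.005 -0.011 0.023 0;-0.31 0.665 -0.075 -0.005 -0.011 0.023 0")

```text
time_s: 15.75
eef_pos: [438.7, 161.7, 181.9]
ee_rot: [-0.001, 0.999, -0.052, 0.003]
force: [0.3, 0.6, -3.4]
grip_width: 0.117
```

Call:
drive_tool(series="-0.305 0.67 -0.072 -0.005 -0.011 0.023 0;-0.305 0.67 -0.072 -0.005 -0.011 0.023 0;-0.305 0.67 -0.072 -0.005 -0.011 0.023 0;-0.305 0.67 -0.072 -0.005 -0.011 0.023 0")

```text
time_s: 16.15
eef_pos: [394.5, 85.3, 190.6]
ee_rot: [0.0, 0.998, -0.056, 0.0]
force: [0.1, 0.2, -3.1]
grip_width: 0.114
```

```bash
sed -i 's/def seat(p,x0,draw=None):/def seat(p,x0,draw=None,fish=False):/; s/L\[:,2\]\])\.astype(np.float32)/L[:,2]],fish).astype(np.float32)/; s/L\[:,2\]\])\*3/L[:,2]],fish)*3/; s/,40\])\[0\]/,40],fish)[0]/' seat.py
python3 - <<'E'
from seat import *
s=telemetry.sense();print(s['time_s'],s['eef_pos'],s['ee_rot'],s['grip_width'])
p=eyes.capture("wrist"); im=seat(p,(515,86,-.118),1,True); cv2.imwrite("pics/seatw.png",im)
q=s['eef_pos']; fit(p,(q[0]+2.4,q[1],-.12),base=q[2]-17.5)
E
```

```text
16.15 [394.45511495  85.34826748 190.61297784] [ 2.63106008e-04  9.98409441e-01 -5.63766037e-02  4.43924517e-04] 0.11448524210659967
seat [ 5.1404e+02  8.5220e+01 -1.2000e-01] -0.555Traceback (most recent call last):
  File "<stdin>", line 3, in <module>
cv2.error: OpenCV(4.12.0) /io/opencv/modules/imgcodecs/src/loadsave.cpp:1146: error: (-215:Assertion failed) !_img.empty() in function 'imwrite'
```

```bash
sed -i 's/b.x.round(2),round(b.fun,3)/b.x.round(3).tolist(),round(b.fun,3)/' seat.py; sed -i 's/v.round(2),"cost"/v.round(3).tolist(),"cost"/' fit.py
python3 - <<'E'
from seat import *
s=telemetry.sense(); q=s['eef_pos']
p=eyes.capture("wrist"); v=seat(p,(514,86,-.118),None,True)
fit(p,(q[0]+2.4,q[1],-.12),base=q[2]-17.5)
# tray offset in hand: tool +x 2.4, tool y -0.4
def tgt(z): return [v[0]-2.2*np.cos(v[2]),v[1]-2.2*np.sin(v[2]),z]
a=plan(tgt(125),down(v[2]),0); print(a[0])
E
```

```text
seat [513.998, 85.071, -0.115] -0.554
fit [397.473, 85.592, -0.106] cost -0.867 key {1: 0.84, -1: 0.29}
  bar in tool frame [  3.    0.1 -11.7] yaw tool -0.112Traceback (most recent call last):
  File "<stdin>", line 7, in <module>
  File "<stdin>", line 6, in tgt
TypeError: 'NoneType' object is not subscriptable
```

Call:
drive_tool(series="0.4 -0.046 0 0 0 0.016 0;0.8 -0.09 0.1 0 0 0.016 0;0.967 -0.11 0.3 0 0 0.016 0;0.967 -0.11 0.5 0 0 0.016 0;0.967 -0.11 0.5 0 0 0.016 0;0.967 -0.11 0.5 0 0 0.016 0")

```text
time_s: 16.85
eef_pos: [511.4, 86.9, 130.4]
ee_rot: [0.0, 0.998, -0.059, -0.0]
force: [-0.1, 0.1, -2.7]
grip_width: 0.117
```

Run:
```python
from plan import *
s=telemetry.sense(); print(s['eef_pos'],s['force'])
a=plan([511.3,85.4,54],down(-.121),0)
```

```text
[511.41466147  86.93596956 130.44693007] [-0.05955869  0.12704567 -2.72851517]
x3: 0.001 0.013 0.637 0.001 0.001 0.006 0
```

Call:
drive_tool(series="0 0.013 0.3 0 0 0.006 0;0 0.013 0.5 0 0 0.006 0;0 0.013 0.637 0 0 0.006 0;0 0.013 0.637 0 0 0.006 0")

```text
time_s: 17.25
eef_pos: [510.8, 85.7, 53.8]
ee_rot: [0.0, 0.998, -0.06, -0.001]
force: [-0.1, 0.2, -3.0]
grip_width: 0.117
```

Call:
drive_tool(series="0 0 0.03 0 0 0 0;0 0 0.06 0 0 0 0;0 0 0.09 0 0 0 0;0 0 0.12 0 0 0 0;0 0 0.14 0 0 0 0;0 0 0.14 0 0 0 0")

```text
time_s: 17.85
eef_pos: [510.6, 85.7, 36.7]
ee_rot: [0.0, 0.998, -0.06, -0.001]
force: [-0.5, -0.5, -2.8]
grip_width: 0.116
```

Call:
drive_tool(series="0 0 0.015 0 0 0 0;0 0 0.03 0 0 0 0;0 0 0.043 0 0 0 0;0 0 0.05 0 0 0 0;0 0 0.05 0 0 0 0")

```text
time_s: 18.35
eef_pos: [511.2, 85.6, 31.4]
ee_rot: [0.0, 0.998, -0.06, -0.0]
force: [0.7, -1.2, 4.2]
grip_width: 0.12
```

Call:
drive_tool(series="0 0 0 0 0 0 0.25;0 0 0 0 0 0 0.25;0 0 -0.2 0 0 0 0.25;0 0 -0.6 0 0 0 0.25;0 0 -1 0 0 0 0.25;0 0 -1 0 0 0 0.25")

```text
time_s: 18.95
eef_pos: [514.0, 85.7, 157.2]
ee_rot: [0.0, 0.998, -0.06, 0.005]
force: [0.0, -0.3, -1.1]
grip_width: 0.249
```

Run:
```python
from fit import *
s=telemetry.sense(); q=s['eef_pos']; print(q)
p=eyes.capture("wrist"); fit(p,(514,85,-.115),base=14,draw="seated1")
a=plan([480,250,250],down(.9),.25)
a=plan([428,390,230],down(2.59),.25,start=a)
```

```text
[513.95646917  85.66224943 157.18579687]
fit [513.234, 85.443, -0.113] cost -1.053 key {1: 0.75, -1: 0.38}
  bar in tool frame [  0.2   0.2 110.9] yaw tool -0.12
x4: -0.143 -0.442 -0.268 0.002 -0.003 -0.680 0.25
x4: 0.012 -0.465 -0.267 0.002 -0.003 -0.680 0.25
x4: 0.166 -0.434 -0.267 0.002 -0.003 -0.680 0.25
x4: 0.161 -0.266 0.042 0.000 0.000 -0.845 0.25
x4: 0.256 -0.177 0.042 0.000 0.000 -0.845 0.25
x4: 0.306 -0.056 0.042 0.000 0.000 -0.845 0.25
x4: 0.302 0.074 0.042 0.000 0.000 -0.845 0.25
```

View pics/seated1.png

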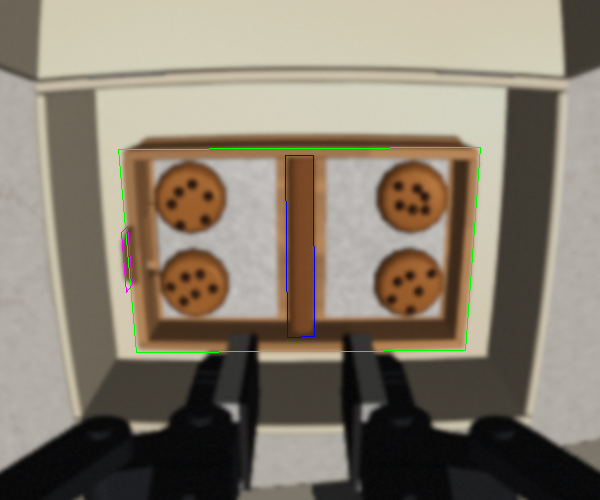

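The first tray is seated, with rim and key matching the overlay. Next is the stack on the left.

Call:
drive_tool(series="-0.143 -0.44 -0.27 0 0 -0.68 0.25;-0.143 -0.44 -0.27 0 0 -0.68 0.25;-0.143 -0.44 -0.27 0 0 -0.68 0.25")

```text
time_s: 19.3
eef_pos: [501.2, 141.9, 186.0]
ee_rot: [0.0, 0.994, 0.113, 0.002]
force: [-0.6, -0.6, -0.3]
grip_width: 0.25
```

Call:
drive_tool(series="0.012 -0.465 -0.27 0 0 -0.68 0.25;0.012 -0.465 -0.27 0 0 -0.68 0.25;0.012 -0.465 -0.27 0 0 -0.68 0.25")

```text
time_s: 19.6
eef_pos: [489.4, 198.4, 218.0]
ee_rot: [0.001, 0.959, 0.283, 0.002]
force: [0.1, -0.4, -0.8]
grip_width: 0.247
```

Call:
drive_tool(series="0.166 -0.434 -0.27 0 0 -0.68 0.25;0.166 -0.434 -0.27 0 0 -0.68 0.25;0.166 -0.434 -0.27 0 0 -0.68 0.25")

```text
time_s: 19.9
eef_pos: [477.1, 254.7, 249.9]
ee_rot: [0.001, 0.896, 0.445, 0.002]
force: [0.0, 0.5, -0.6]
grip_width: 0.252
```

Call:
drive_tool(series="0.16 -0.266 0.04 0 0 -0.845 0.25;0.16 -0.266 0.04 0 0 -0.845 0.25;0.16 -0.266 0.04 0 0 -0.845 0.25;0.16 -0.266 0.04 0 0 -0.845 0.25")

```text
time_s: 20.3
eef_pos: [462.9, 289.4, 243.5]
ee_rot: [0.001, 0.782, 0.623, 0.0]
force: [1.3, -0.5, -0.4]
grip_width: 0.25
```

Call:
drive_tool(series="0.256 -0.177 0.04 0 0 -0.845 0.25;0.256 -0.177 0.04 0 0 -0.845 0.25;0.256 -0.177 0.04 0 0 -0.845 0.25;0.256 -0.177 0.04 0 0 -0.845 0.25")

```text
time_s: 20.7
eef_pos: [448.9, 324.0, 237.6]
ee_rot: [0.0, 0.635, 0.773, -0.001]
force: [0.1, -0.4, 0.1]
grip_width: 0.254
```

Call:
drive_tool(series="0.306 -0.056 0.04 0 0 -0.845 0.25;0.306 -0.056 0.04 0 0 -0.845 0.25;0.306 -0.056 0.04 0 0 -0.845 0.25;0.306 -0.056 0.04 0 0 -0.845 0.25")

```text
time_s: 21.1
eef_pos: [435.1, 358.5, 232.1]
ee_rot: [0.0, 0.461, 0.887, -0.001]
force: [1.1, 0.4, 0.6]
grip_width: 0.25
```

Call:
drive_tool(series="0.3 0.074 0.04 0 0 -0.845 0.25;0.3 0.074 0.04 0 0 -0.845 0.25;0.3 0.074 0.04 0 0 -0.845 0.25;0.3 0.074 0.04 0 0 -0.845 0.25")

```text
time_s: 21.5
eef_pos: [421.7, 392.9, 226.9]
ee_rot: [-0.0, 0.267, 0.964, -0.001]
force: [0.4, 0.3, 0.4]
grip_width: 0.247
```

Run:
```python
from fit import *
s=telemetry.sense(); q=s['eef_pos']; print(s['time_s'],q)
p=eyes.capture("wrist"); v=fit(p,(428,391,-.55),base=30,draw="stack")
plan([v[0],v[1],130],down(v[2]+np.pi),.25)
```

```text
21.5 [421.72319125 392.88752642 226.90248791]
fit [429.672, 395.279, -0.562] cost -1.182 key {1: 0.72, -1: 0.41}
  bar in tool frame [ -5.5   6.6 168. ] yaw tool 2.598
x3: -0.045 0.053 0.808 -0.005 -0.000 0.037 0.25
```

View pics/stack.png

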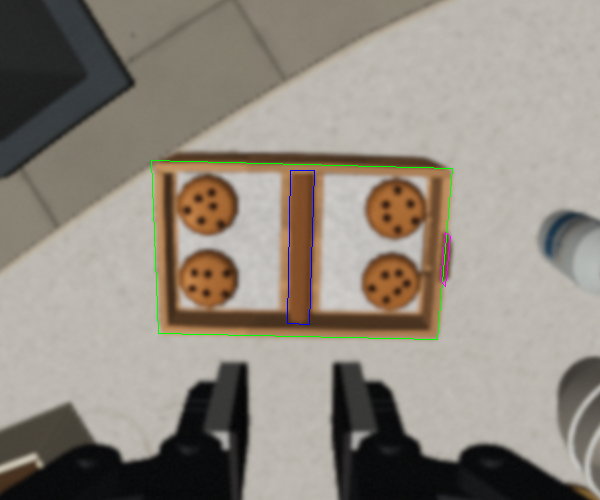

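Call:
drive_tool(series="-0.045 0.053 0.4 0 0 0.037 0.25;-0.045 0.053 0.8 0 0 0.037 0.25;-0.045 0.053 0.8 0 0 0.037 0.25;-0.045 0.053 0.8 0 0 0.037 0.25")

```text
time_s: 21.95
eef_pos: [430.0, 395.3, 132.1]
ee_rot: [-0.0, 0.279, 0.96, -0.001]
force: [-0.4, 0.8, -0.2]
grip_width: 0.247
```

Run:
```python
from fit import *
p=eyes.capture("wrist"); v=fit(p,(429.6,395.3,-.562),base=30)
plan([v[0],v[1],46],down(v[2]+np.pi),.25)
```

```text
fit [429.923, 395.696, -0.562] cost -1.162 key {1: 0.75, -1: 0.2}
  bar in tool frame [ 0.7 -0.5 74.5] yaw tool 2.577
x3: 0.006 -0.004 0.729 0.001 0.003 -0.006 0.25
```

Call:
drive_tool(series="0.006 -0.004 0.3 0 0 0 0.25;0.006 -0.004 0.55 0 0 0 0.25;0.006 -0.004 0.65 0 0 0 0.25;0.006 -0.004 0.715 0 0 0 0.25;0.006 -0.004 0.715 0 0 0 0.25")

```text
time_s: 22.5
eef_pos: [430.5, 396.1, 48.7]
ee_rot: [0.001, 0.279, 0.96, 0.001]
force: [-0.2, -0.7, 1.1]
grip_width: 0.252
```

Call:
drive_tool(series="0 0 0 0 0 0 0;0 0 0 0 0 0 0;0 0 0 0 0 0 0;0 0 0 0 0 0 0;0 0 0 0 0 0 0", newtons=70)

```text
time_s: 23.0
eef_pos: [431.0, 396.3, 50.0]
ee_rot: [0.002, 0.279, 0.96, 0.001]
force: [-1.8, -1.2, 7.3]
grip_width: 0.111
```

Call:
drive_tool(series="0 0 -0.1 0 0 0 0;0 0 -0.25 0 0 0 0;0 0 -0.5 0 0 0 0;0 0 -0.9 0 0 0 0;0 0 -0.9 0 0 0 0;0 0 -0.9 0 0 0 0")

```text
time_s: 23.6
eef_pos: [430.7, 396.4, 159.3]
ee_rot: [0.003, 0.279, 0.96, 0.002]
force: [-0.0, 0.1, -2.7]
grip_width: 0.117
```

Run:
```python
from fit import *
q=telemetry.sense()['eef_pos']
p=eyes.capture("wrist"); v=fit(p,(q[0],q[1],-.562),base=q[2]-17)
a=plan([380,250,215],down(-.113+np.pi),0)
a=plan([387,90,225],down(-.113+np.pi),0,start=a)
```

```text
fit [429.618, 397.622, -0.564] cost -0.714 key {1: 0.57, -1: 0.16}
  bar in tool frame [  1.3   1.1 -13.5] yaw tool 2.576
x3: -0.150 -0.625 -0.240 0.002 0.003 -0.452 0
x3: -0.006 -0.643 -0.239 0.002 0.003 -0.452 0
x3: -0.104 -0.659 -0.042 0.000 0.000 0.000 0
x3: -0.104 -0.659 -0.042 0.000 0.000 0.000 0
```

Run:
```python
from plan import *
a=plan([514.5,85.2,160],down(-.114+np.pi),0)
```

```text
x4: -0.660 -0.603 -0.006 0.002 0.002 -0.301 0
x4: -0.562 -0.696 -0.006 0.002 0.002 -0.301 0
x4: -0.452 -0.772 -0.006 0.002 0.002 -0.301 0
```

Call:
drive_tool(series="-0.33 -0.3 0 0 0 -0.15 0;-0.66 -0.6 0 0 0 -0.301 0;-0.66 -0.6 0 0 0 -0.301 0;-0.66 -0.6 0 0 0 -0.301 0")

```text
time_s: 24.05
eef_pos: [458.4, 291.6, 156.8]
ee_rot: [0.001, 0.207, 0.978, 0.0]
force: [0.3, -0.2, -2.6]
grip_width: 0.113
```

Call:
drive_tool(series="-0.56 -0.7 0 0 0 -0.301 0;-0.56 -0.7 0 0 0 -0.301 0;-0.56 -0.7 0 0 0 -0.301 0")

```text
time_s: 24.35
eef_pos: [486.1, 185.6, 156.1]
ee_rot: [0.0, 0.134, 0.991, -0.0]
force: [0.2, 0.9, -2.4]
grip_width: 0.11
```

Call:
drive_tool(series="-0.45 -0.77 0 0 0 -0.301 0;-0.45 -0.77 0 0 0 -0.301 0;-0.45 -0.77 0 0 0 -0.301 0;-0.45 -0.77 0 0 0 -0.301 0")

```text
time_s: 24.75
eef_pos: [513.9, 81.6, 155.5]
ee_rot: [-0.0, 0.061, 0.998, 0.0]
force: [-0.5, 1.1, -2.5]
grip_width: 0.114
```

Run:
```python
from fit import *
s=telemetry.sense(); q=s['eef_pos']; print(s['grip_width'],q,s['ee_rot'])
p=eyes.capture("wrist"); v=fit(p,(q[0],q[1],-.114),base=q[2]-20)
a=plan([514.5,85.2,86],down(-.114+np.pi),0)
```

```text
0.11395811452607145 [513.90539836  81.62177252 155.50710124] [-1.02522532e-04  6.05303140e-02  9.98166352e-01  6.73732257e-05]
fit [513.201, 82.001, -0.123] cost -0.875 key {1: 0.73, -1: 0.49}
  bar in tool frame [ 0.2 -0.9 -8.9] yaw tool 3.022
x3: -0.006 0.020 0.580 0.001 -0.001 -0.011 0
```

Call:
drive_tool(series="-0.006 0.02 0.3 0 0 -0.011 0;-0.006 0.02 0.5 0 0 -0.011 0;-0.006 0.02 0.58 0 0 -0.011 0;-0.006 0.02 0.58 0 0 -0.011 0;-0.006 0.02 0.58 0 0 -0.011 0")

```text
time_s: 25.3
eef_pos: [515.0, 86.0, 87.0]
ee_rot: [0.001, 0.057, 0.998, 0.0]
force: [0.6, -1.0, -2.7]
grip_width: 0.111
```

Run:
```python
from plan import *
s=telemetry.sense(); print(s['eef_pos'],s['force'])
a=plan([514.2,85.3,64],down(-.114+np.pi),0)
```

```text
[514.97948266  85.97788051  86.96503455] [ 0.6324462  -0.9673201  -2.66887335]
x2: 0.006 -0.006 0.191 0.001 0.002 0.001 0
```

Call:
drive_tool(series="0.006 -0.006 0.04 0 0 0 0;0.006 -0.006 0.08 0 0 0 0;0.006 -0.006 0.11 0 0 0 0;0.006 -0.006 0.13 0 0 0 0;0.006 -0.006 0.15 0 0 0 0;0.006 -0.006 0.165 0 0 0 0;0.006 -0.006 0.18 0 0 0 0;0.006 -0.006 0.192 0 0 0 0;0.006 -0.006 0.192 0 0 0 0")

```text
time_s: 26.2
eef_pos: [514.3, 85.3, 64.1]
ee_rot: [0.001, 0.057, 0.998, 0.0]
force: [-1.3, -0.6, -1.6]
grip_width: 0.112
```

Call:
drive_tool(series="0 0 0.01 0 0 0 0;0 0 0.018 0 0 0 0;0 0 0.018 0 0 0 0")

```text
time_s: 26.5
eef_pos: [514.4, 85.3, 63.9]
ee_rot: [0.001, 0.056, 0.998, 0.0]
force: [-9.7, -1.1, 21.2]
grip_width: 0.111
```

Call:
drive_tool(series="0 0 0 0 0 0 0.25;0 0 0 0 0 0 0.25;0 0 -0.2 0 0 0 0.25;0 0 -0.6 0 0 0 0.25;0 0 -0.85 0 0 0 0.25;0 0 -0.85 0 0 0 0.25")

```text
time_s: 27.1
eef_pos: [516.1, 85.3, 169.8]
ee_rot: [0.005, 0.056, 0.998, 0.0]
force: [-0.1, 0.3, -0.8]
grip_width: 0.251
```

Run:
```python
from fit import *
s=telemetry.sense(); q=s['eef_pos']; print(q)
p=eyes.capture("wrist"); fit(p,(514,85,-.114),base=44,draw="seated2")
a=plan([430,380,230],down(2.58),.25)
```

```text
[516.10389188  85.30360424 169.80645263]
fit [513.321, 85.524, -0.112] cost -1.129 key {1: 0.87, -1: 0.42}
  bar in tool frame [ 2.2 -0.1 94.3] yaw tool 3.029
x4: 0.326 0.787 -0.176 0.001 0.004 0.299 0.25
x4: 0.440 0.729 -0.175 0.001 0.004 0.299 0.25
x4: 0.544 0.656 -0.175 0.001 0.004 0.299 0.25
```

Call:
drive_tool(series="0.326 0.787 -0.175 0 0 0.299 0.25;0.326 0.787 -0.175 0 0 0.299 0.25;0.326 0.787 -0.175 0 0 0.299 0.25")

```text
time_s: 27.45
eef_pos: [485.2, 186.9, 187.7]
ee_rot: [0.002, 0.129, 0.992, 0.001]
force: [-0.5, 0.1, 0.1]
grip_width: 0.249
```

Call:
drive_tool(series="0.44 0.73 -0.175 0 0 0.299 0.25;0.44 0.73 -0.175 0 0 0.299 0.25;0.44 0.73 -0.175 0 0 0.299 0.25")

```text
time_s: 27.75
eef_pos: [455.2, 288.1, 208.1]
ee_rot: [0.002, 0.202, 0.979, 0.001]
force: [0.7, -1.0, -1.1]
grip_width: 0.249
```

Call:
drive_tool(series="0.54 0.656 0 0 0 0.299 0.25;0.54 0.656 0.1 0 0 0.299 0.25;0.54 0.656 0.2 0 0 0.299 0.25;0.54 0.656 0.2 0 0 0.299 0.25")

```text
time_s: 28.15
eef_pos: [425.6, 385.8, 180.7]
ee_rot: [-0.0, 0.273, 0.962, -0.001]
force: [0.3, -0.6, -0.6]
grip_width: 0.25
```

Run:
```python
from fit import *
s=telemetry.sense(); q=s['eef_pos']; print(q)
p=eyes.capture("wrist"); v=fit(p,(430,395,-.56),base=0,draw="c1")
plan([v[0],v[1],95],down(v[2]+np.pi),.25)
```

```text
[425.58152129 385.8460137  180.74824714]
fit [430.139, 395.304, -0.568] cost -1.176 key {1: 0.76, -1: 0.4}
  bar in tool frame [  2.6  10.7 153.2] yaw tool 2.587
x3: 0.021 0.089 0.727 -0.001 0.003 0.026 0.25
```

Call:
drive_tool(series="0.021 0.089 0.4 0 0 0.026 0.25;0.021 0.089 0.72 0 0 0.026 0.25;0.021 0.089 0.72 0 0 0.026 0.25;0.021 0.089 0.72 0 0 0.026 0.25")

```text
time_s: 28.6
eef_pos: [431.3, 394.4, 97.1]
ee_rot: [0.001, 0.281, 0.96, -0.0]
force: [1.1, -0.6, 0.1]
grip_width: 0.252
```

Run:
```python
from fit import *
p=eyes.capture("wrist"); v=fit(p,(430,395,-.56),base=0)
plan([v[0],v[1],16],down(v[2]+np.pi),.25)
```

```text
fit [429.947, 396.061, -0.563] cost -1.146 key {1: 0.76, -1: 0.19}
  bar in tool frame [ 2.3 -0.2 69.2] yaw tool 2.573
x3: 0.019 -0.002 0.685 0.005 0.006 -0.012 0.25
```

Call:
drive_tool(series="0.019 -0.002 0.3 0.005 0.006 -0.012 0.25;0.019 -0.002 0.5 0.005 0.006 -0.012 0.25;0.019 -0.002 0.62 0.005 0.006 -0.012 0.25;0.019 -0.002 0.68 0.005 0.006 -0.012 0.25;0.019 -0.002 0.68 0.005 0.006 -0.012 0.25")

```text
time_s: 29.15
eef_pos: [430.5, 396.1, 17.3]
ee_rot: [0.0, 0.278, 0.961, 0.0]
force: [-0.0, -0.6, 0.5]
grip_width: 0.251
```

Call:
drive_tool(series="0 0 0 0 0 0 0;0 0 0 0 0 0 0;0 0 0 0 0 0 0;0 0 0 0 0 0 0;0 0 0 0 0 0 0", newtons=70)

```text
time_s: 29.65
eef_pos: [431.1, 396.4, 18.5]
ee_rot: [0.001, 0.278, 0.961, 0.001]
force: [-0.8, -2.1, 6.7]
grip_width: 0.114
```

Call:
drive_tool(series="0 0 -0.1 0 0 0 0;0 0 -0.25 0 0 0 0;0 0 -0.6 0 0 0 0;0 0 -1 0 0 0 0;0 0 -1 0 0 0 0;0 0 -1 0 0 0 0")

```text
time_s: 30.25
eef_pos: [430.9, 396.4, 139.7]
ee_rot: [0.002, 0.278, 0.961, 0.002]
force: [0.1, 1.2, -2.4]
grip_width: 0.11
```

Run:
```python
from fit import *
q=telemetry.sense()['eef_pos']
p=eyes.capture("wrist"); v=fit(p,(q[0],q[1],-.562),base=q[2]-18)
a=plan([486,186,172],down(2.87),0)
a=plan([514.4,85.3,170],down(-.113+np.pi),0,start=a)
```

```text
fit [430.526, 397.887, -0.558] cost -0.844 key {1: 0.68, -1: 0.13}
  bar in tool frame [  0.8   1.7 -12.5] yaw tool 2.579
x4: -0.663 -0.616 -0.141 0.001 0.001 -0.291 0
x4: -0.567 -0.706 -0.141 0.001 0.001 -0.291 0
x4: -0.453 -0.745 0.017 0.000 0.000 -0.317 0
```

Call:
drive_tool(series="-0.33 -0.31 -0.14 0 0 -0.15 0;-0.66 -0.615 -0.14 0 0 -0.291 0;-0.66 -0.615 -0.14 0 0 -0.291 0;-0.66 -0.615 -0.14 0 0 -0.291 0")

```text
time_s: 30.7
eef_pos: [457.9, 289.8, 153.8]
ee_rot: [-0.0, 0.209, 0.978, -0.0]
force: [0.0, 0.2, -2.6]
grip_width: 0.112
```

Call:
drive_tool(series="-0.57 -0.7 -0.14 0 0 -0.291 0;-0.57 -0.7 -0.14 0 0 -0.291 0;-0.57 -0.7 -0.14 0 0 -0.291 0")

```text
time_s: 31.0
eef_pos: [486.7, 183.2, 170.3]
ee_rot: [-0.001, 0.138, 0.99, -0.0]
force: [0.9, 0.7, -2.5]
grip_width: 0.115
```

Call:
drive_tool(series="-0.45 -0.75 0 0 0 -0.317 0;-0.45 -0.75 0 0 0 -0.317 0;-0.45 -0.75 0 0 0 -0.317 0;-0.45 -0.75 0 0 0 -0.317 0")

```text
time_s: 31.4
eef_pos: [514.2, 81.5, 169.5]
ee_rot: [-0.001, 0.06, 0.998, -0.0]
force: [-0.1, 0.7, -2.3]
grip_width: 0.114
```

Run:
```python
from fit import *
s=telemetry.sense(); q=s['eef_pos']; print(s['grip_width'],q,s['ee_rot'])
p=eyes.capture("wrist"); v=fit(p,(q[0],q[1],-.114),base=q[2]-18.5)
a=plan([514.4,85.3,116],down(-.113+np.pi),0)
```

```text
0.11374165118522804 [514.16290604  81.47893154 169.47586046] [-1.47238649e-03  6.02876592e-02  9.98179932e-01 -2.32377749e-04]
fit [513.228, 81.34, -0.125] cost -0.856 key {1: 0.82, -1: 0.51}
  bar in tool frame [  0.4  -1.4 -10.4] yaw tool 3.022
x3: -0.004 0.023 0.447 -0.001 -0.006 -0.012 0
```

Call:
drive_tool(series="-0.004 0.023 0.2 0 -0.006 -0.012 0;-0.004 0.023 0.4 0 -0.006 -0.012 0;-0.004 0.023 0.447 0 -0.006 -0.012 0;-0.004 0.023 0.447 0 -0.006 -0.012 0;-0.004 0.023 0.447 0 -0.006 -0.012 0")

```text
time_s: 31.95
eef_pos: [514.9, 86.1, 116.9]
ee_rot: [0.001, 0.056, 0.998, -0.0]
force: [0.9, -0.6, -1.4]
grip_width: 0.112
```

Run:
```python
from plan import *
s=telemetry.sense(); print(s['eef_pos'],s['force'])
a=plan([514.3,85.3,92],down(-.113+np.pi),0)
```

```text
[514.88766795  86.10180263 116.93949905] [ 0.92459722 -0.56525833 -1.4388467 ]
x2: 0.004 -0.007 0.208 -0.000 0.003 0.001 0
```

Call:
drive_tool(series="0.004 -0.007 0.05 0 0 0 0;0.004 -0.007 0.09 0 0 0 0;0.004 -0.007 0.12 0 0 0 0;0.004 -0.007 0.145 0 0 0 0;0.004 -0.007 0.165 0 0 0 0;0.004 -0.007 0.18 0 0 0 0;0.004 -0.007 0.193 0 0 0 0;0.004 -0.007 0.206 0 0 0 0;0.004 -0.007 0.206 0 0 0 0")

```text
time_s: 32.85
eef_pos: [514.4, 85.3, 92.5]
ee_rot: [0.001, 0.056, 0.998, -0.0]
force: [-1.6, -1.0, 2.4]
grip_width: 0.115
```

Call:
drive_tool(series="0 0 0.008 0 0 0 0;0 0 0.012 0 0 0 0;0 0 0.012 0 0 0 0")

```text
time_s: 33.15
eef_pos: [514.5, 85.3, 92.5]
ee_rot: [0.001, 0.056, 0.998, -0.0]
force: [-6.6, 0.2, 13.5]
grip_width: 0.115
```

Call:
drive_tool(series="0 0 0 0 0 0 0.25;0 0 0 0 0 0 0.25;0 0 -0.2 0 0 0 0.25;0 0 -0.6 0 0 0 0.25;0 0 -0.9 0 0 0 0.25;0 0 -0.9 0 0 0 0.25")

```text
time_s: 33.75
eef_pos: [516.3, 85.3, 205.2]
ee_rot: [0.006, 0.056, 0.998, -0.0]
force: [0.8, -0.2, -0.2]
grip_width: 0.249
```

Run:
```python
from fit import *
s=telemetry.sense(); q=s['eef_pos']; print(q)
p=eyes.capture("wrist"); fit(p,(514,85,-.114),base=74,draw="seated3")
a=plan([430,-175,210],down(1.29),.25)
```

```text
[516.31258818  85.32173384 205.16680833]
fit [513.356, 85.733, -0.112] cost -1.128 key {1: 0.85, -1: 0.6}
  bar in tool frame [ 2.5  0.2 99.3] yaw tool 3.03
x4: 0.116 -0.559 -0.017 0.003 0.003 0.870 0.25
x4: -0.131 -0.556 -0.016 0.003 0.003 0.870 0.25
x4: -0.352 -0.449 -0.016 0.003 0.003 0.870 0.25
x4: -0.509 -0.259 -0.016 0.003 0.003 0.870 0.25
```

Call:
drive_tool(series="0.116 -0.56 -0.016 0 0 0.87 0.25;0.116 -0.56 -0.016 0 0 0.87 0.25;0.116 -0.56 -0.016 0 0 0.87 0.25;0.116 -0.56 -0.016 0 0 0.87 0.25")

```text
time_s: 34.2
eef_pos: [493.3, 19.8, 202.9]
ee_rot: [0.002, 0.271, 0.963, 0.001]
force: [-0.3, 0.4, 0.0]
grip_width: 0.251
```

Call:
drive_tool(series="-0.13 -0.556 -0.016 0 0 0.87 0.25;-0.13 -0.556 -0.016 0 0 0.87 0.25;-0.13 -0.556 -0.016 0 0 0.87 0.25;-0.13 -0.556 -0.016 0 0 0.87 0.25")

```text
time_s: 34.6
eef_pos: [471.6, -45.3, 203.9]
ee_rot: [0.002, 0.472, 0.882, 0.001]
force: [-0.5, 0.7, 0.6]
grip_width: 0.251
```

Call:
drive_tool(series="-0.352 -0.45 -0.016 0 0 0.87 0.25;-0.352 -0.45 -0.016 0 0 0.87 0.25;-0.352 -0.45 -0.016 0 0 0.87 0.25;-0.352 -0.45 -0.016 0 0 0.87 0.25")

```text
time_s: 35.0
eef_pos: [450.1, -110.2, 205.2]
ee_rot: [0.001, 0.649, 0.761, 0.001]
force: [0.8, 0.6, 1.0]
grip_width: 0.247
```

Call:
drive_tool(series="-0.51 -0.26 -0.016 0 0 0.87 0.25;-0.51 -0.26 -0.016 0 0 0.87 0.25;-0.51 -0.26 -0.016 0 0 0.87 0.25;-0.51 -0.26 -0.016 0 0 0.87 0.25;-0.51 -0.26 -0.016 0 0 0.87 0.25")

```text
time_s: 35.5
eef_pos: [429.1, -174.8, 206.7]
ee_rot: [0.0, 0.795, 0.606, 0.001]
force: [-0.1, 0.4, -0.4]
grip_width: 0.253
```

Run:
```python
from fit import *
s=telemetry.sense(); q=s['eef_pos']; print(q)
p=eyes.capture("wrist"); v=fit(p,(430,-180,1.29),base=0,draw="r1"); w=fit(p,(430,-180,1.29-np.pi),base=0)
plan([v[0],v[1],100],down(v[2]),.25)
```

```text
[ 429.09000886 -174.79677835  206.7246464 ]
fit [429.572, -186.816, 1.309] cost -1.162 key {1: 0.77, -1: 0.39}
  bar in tool frame [-11.8   3.3 177.8] yaw tool 1.301
fit [429.572, -186.816, -1.832] cost -1.162 key {1: 0.39, -1: 0.77}
  bar in tool frame [-11.8   3.3 177.8] yaw tool 1.301
x4: -0.097 0.028 0.890 0.005 -0.003 -0.016 0.25
```

View pics/r1.png

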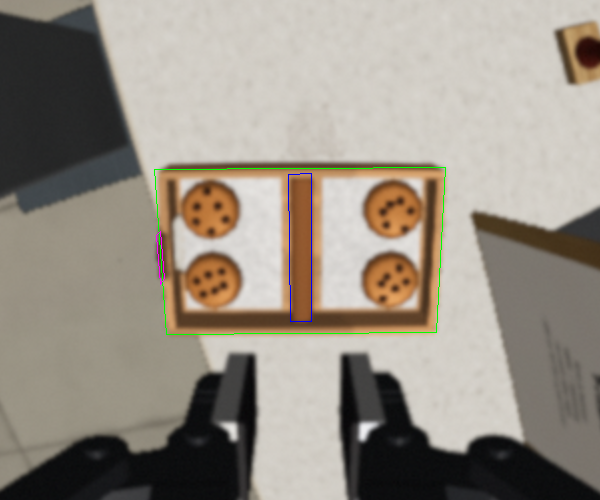

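Call:
drive_tool(series="-0.097 0.028 0.4 0 0 -0.016 0.25;-0.097 0.028 0.8 0 0 -0.016 0.25;-0.097 0.028 0.89 0 0 -0.016 0.25;-0.097 0.028 0.89 0 0 -0.016 0.25;-0.097 0.028 0.89 0 0 -0.016 0.25")

```text
time_s: 36.05
eef_pos: [430.6, -187.2, 101.8]
ee_rot: [0.002, 0.793, 0.61, 0.002]
force: [1.1, -0.0, 0.5]
grip_width: 0.247
```

Run:
```python
from fit import *
p=eyes.capture("wrist"); v=fit(p,(429.6,-186.8,1.309),base=0)
plan([v[0],v[1],16],down(v[2]),.25)
```

```text
fit [429.534, -187.136, 1.31] cost -1.137 key {1: 0.78, -1: 0.2}
  bar in tool frame [-0.1 -1.5 73.1] yaw tool 1.311
x3: -0.001 -0.013 0.717 0.011 -0.001 0.003 0.25
```

Call:
drive_tool(series="0 -0.013 0.3 0.011 0 0.003 0.25;0 -0.013 0.5 0.011 0 0.003 0.25;0 -0.013 0.65 0.011 0 0.003 0.25;0 -0.013 0.715 0.011 0 0.003 0.25;0 -0.013 0.715 0.011 0 0.003 0.25")

```text
time_s: 36.6
eef_pos: [430.1, -187.2, 16.9]
ee_rot: [0.0, 0.793, 0.609, 0.0]
force: [0.4, 0.5, 0.4]
grip_width: 0.252
```

Call:
drive_tool(series="0 0 0 0 0 0 0;0 0 0 0 0 0 0;0 0 0 0 0 0 0;0 0 0 0 0 0 0;0 0 0 0 0 0 0", newtons=70)

```text
time_s: 37.1
eef_pos: [430.8, -187.7, 18.1]
ee_rot: [0.002, 0.793, 0.609, 0.001]
force: [0.1, 1.0, 7.4]
grip_width: 0.111
```

Call:
drive_tool(series="0 0 -0.1 0 0 0 0;0 0 -0.25 0 0 0 0;0 0 -0.6 0 0 0 0;0 0 -1 0 0 0 0;0 0 -1 0 0 0 0;0 0 -1 0 0 0 0")

```text
time_s: 37.7
eef_pos: [430.5, -187.5, 139.1]
ee_rot: [0.003, 0.793, 0.609, 0.001]
force: [0.2, 1.0, -2.9]
grip_width: 0.116
```

Run:
```python
from fit import *
q=telemetry.sense()['eef_pos']
p=eyes.capture("wrist"); v=fit(p,(q[0],q[1],1.31),base=q[2]-18.5)
a=plan([430,-60,190],down(.2),0)
a=plan([511.5,85.4,195],down(-.113),0,start=a)
```

```text
fit [432.158, -187.614, 1.311] cost -0.89 key {1: 0.84, -1: 0.23}
  bar in tool frame [  0.1   2.2 -11.7] yaw tool 1.31
x4: 0.341 -0.091 -0.145 0.002 -0.001 0.740 0
x4: 0.285 -0.208 -0.145 0.002 -0.001 0.740 0
x4: 0.191 -0.297 -0.145 0.002 -0.001 0.740 0
x3: 0.453 -0.526 -0.021 0.000 0.000 0.313 0
x3: 0.366 -0.590 -0.021 0.000 0.000 0.313 0
```

Call:
drive_tool(series="0.34 -0.09 -0.145 0 0 0.74 0;0.34 -0.09 -0.145 0 0 0.74 0;0.34 -0.09 -0.145 0 0 0.74 0;0.34 -0.09 -0.145 0 0 0.74 0")

```text
time_s: 38.15
eef_pos: [429.4, -144.4, 153.9]
ee_rot: [-0.0, 0.892, 0.453, 0.0]
force: [0.4, -0.7, -2.3]
grip_width: 0.118
```

Call:
drive_tool(series="0.285 -0.21 -0.145 0 0 0.74 0;0.285 -0.21 -0.145 0 0 0.74 0;0.285 -0.21 -0.145 0 0 0.74 0;0.285 -0.21 -0.145 0 0 0.74 0")

```text
time_s: 38.55
eef_pos: [428.9, -101.7, 170.5]
ee_rot: [-0.001, 0.959, 0.282, -0.001]
force: [1.2, 0.0, -2.1]
grip_width: 0.116
```

Call:
drive_tool(series="0.19 -0.3 -0.145 0 0 0.74 0;0.19 -0.3 -0.145 0 0 0.74 0;0.19 -0.3 -0.145 0 0 0.74 0;0.19 -0.3 -0.145 0 0 0.74 0")

```text
time_s: 38.95
eef_pos: [428.4, -59.1, 187.4]
ee_rot: [-0.001, 0.995, 0.102, -0.001]
force: [-0.4, -0.9, -2.6]
grip_width: 0.112
```

Run:
```python
from fit import *
s=telemetry.sense(); q=s['eef_pos']; print(s['grip_width'],q,s['force'])
a=plan([513.3,85.5,190],down(-.113),0)
```

```text
0.1124580557974441 [428.35935991 -59.0562899  187.398627  ] [-0.38531796 -0.9437315  -2.56472978]
x3: 0.469 -0.518 -0.011 -0.002 0.003 0.317 0
x3: 0.381 -0.586 -0.011 -0.002 0.003 0.317 0
```

Call:
drive_tool(series="0.47 -0.52 -0.01 0 0 0.317 0;0.47 -0.52 -0.01 0 0 0.317 0;0.47 -0.52 -0.01 0 0 0.317 0")

```text
time_s: 39.25
eef_pos: [472.0, 16.2, 187.9]
ee_rot: [-0.001, 1.0, 0.027, -0.002]
force: [-0.3, -0.4, -3.2]
grip_width: 0.112
```

Call:
drive_tool(series="0.38 -0.586 -0.01 0 0 0.317 0;0.38 -0.586 -0.01 0 0 0.317 0;0.38 -0.586 -0.01 0 0 0.317 0;0.38 -0.586 -0.01 0 0 0.317 0;0.38 -0.586 -0.01 0 0 0.317 0")

```text
time_s: 39.75
eef_pos: [513.4, 87.8, 188.7]
ee_rot: [-0.001, 0.999, -0.052, -0.002]
force: [0.0, -0.4, -2.4]
grip_width: 0.112
```

Run:
```python
from fit import *
s=telemetry.sense(); q=s['eef_pos']; print(s['grip_width'],q,s['ee_rot'])
p=eyes.capture("wrist"); v=fit(p,(q[0],q[1],-.114),base=q[2]-18.1)
a=plan([513.2,85.5,146],down(-.113),0)
```

```text
0.11175713119941737 [513.38303076  87.76553689 188.73417558] [-0.00110057  0.99863816 -0.05210054 -0.00247787]
fit [514.876, 87.986, -0.097] cost -0.834 key {1: 0.73, -1: 0.22}
  bar in tool frame [  1.3  -0.4 -10.7] yaw tool -0.105
x2: 0.001 0.019 0.358 -0.004 0.009 0.016 0
```

Call:
drive_tool(series="-0.003 0.019 0.15 -0.004 0.009 0.022 0;-0.003 0.019 0.3 -0.004 0.009 0.022 0;-0.003 0.019 0.355 -0.004 0.009 0.022 0;-0.003 0.019 0.355 -0.004 0.009 0.022 0;-0.003 0.019 0.355 -0.004 0.009 0.022 0")

```text
time_s: 40.3
eef_pos: [513.0, 85.2, 147.1]
ee_rot: [-0.0, 0.998, -0.058, 0.001]
force: [0.3, 0.7, -1.7]
grip_width: 0.116
```

Run:
```python
from plan import *
s=telemetry.sense(); print(s['eef_pos'],s['ee_rot'],s['force'])
a=plan([512.8,85.5,121.6],down(-.116),0)
```

```text
[513.04301825  85.20643306 147.14181372] [-3.37107068e-06  9.98309111e-01 -5.81259498e-02  5.41930178e-04] [ 0.28042368  0.74573244 -1.73342327]
x2: -0.003 -0.002 0.213 -0.000 -0.002 -0.001 0
```

Call:
drive_tool(series="-0.003 -0.002 0.05 0 0 0 0;-0.003 -0.002 0.09 0 0 0 0;-0.003 -0.002 0.12 0 0 0 0;-0.003 -0.002 0.145 0 0 0 0;-0.003 -0.002 0.165 0 0 0 0;-0.003 -0.002 0.18 0 0 0 0;-0.003 -0.002 0.193 0 0 0 0;-0.003 -0.002 0.208 0 0 0 0;-0.003 -0.002 0.208 0 0 0 0")

```text
time_s: 41.2
eef_pos: [513.7, 85.4, 123.1]
ee_rot: [-0.0, 0.998, -0.058, 0.002]
force: [1.8, -0.9, 4.4]
grip_width: 0.114
```

Call:
drive_tool(series="0 0 0.01 0 0 0 0;0 0 0.015 0 0 0 0;0 0 0.015 0 0 0 0")

```text
time_s: 41.5
eef_pos: [514.2, 85.4, 122.0]
ee_rot: [0.0, 0.998, -0.058, 0.003]
force: [-0.0, -0.1, 6.6]
grip_width: 0.115
```

Call:
drive_tool(series="0 0 0.01 0 0 0 0;0 0 0.012 0 0 0 0")

```text
time_s: 41.7
eef_pos: [514.3, 85.4, 122.0]
ee_rot: [0.0, 0.998, -0.058, 0.003]
force: [-5.5, -1.4, 17.0]
grip_width: 0.115
```

Call:
drive_tool(series="0 0 0 0 0 0 0.25;0 0 0 0 0 0 0.25;0 0 -0.2 0 0 0 0.25;0 0 -0.6 0 0 0 0.25;0 0 -0.9 0 0 0 0.25;0 0 -0.9 0 0 0 0.25")

```text
time_s: 42.3
eef_pos: [515.3, 85.4, 234.5]
ee_rot: [0.0, 0.998, -0.058, 0.007]
force: [0.7, -0.0, -0.6]
grip_width: 0.248
```

Run:
```python
from fit import *
s=telemetry.sense(); q=s['eef_pos']; print(q)
p=eyes.capture("wrist"); fit(p,(514,85,-.114),base=104,draw="seated4")
p=eyes.capture("scene"); save(p,"sc4",(250,120,450,300),3)
f1=cv2.resize(cv2.imread("pics/seated4.png"),(400,333)); f2=cv2.resize(cv2.imread("pics/sc4.png"),(400,360))
cv2.imwrite("pics/both4.png",np.hstack([f1,f2[:333]]))
```

```text
[515.2641938   85.44686202 234.4525534 ]
fit [514.958, 85.628, -0.113] cost -0.994 key {1: 0.74, -1: 0.59}
  bar in tool frame [-0.3 -0.2 98.6] yaw tool -0.116
```

View pics/both4.png

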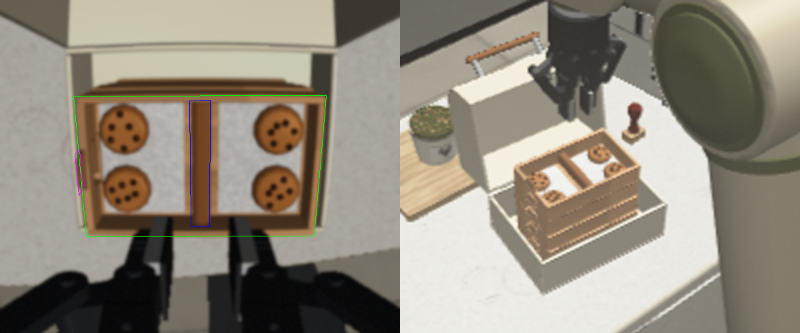

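Four trays are stacked flush, with even seams in the scene view. Now back to the handle.

Run:
```python
from plan import *
a=plan([520,85,292],down(.3),.28)
a=plan([709.6,53.4,288],down(1.4575),.28,start=a)
```

```text
x4: 0.058 -0.003 -0.518 0.002 -0.013 -0.832 0.28
x4: 0.477 0.239 0.011 0.000 0.000 -0.772 0.28
x4: 0.352 0.401 0.011 0.000 0.000 -0.772 0.28
x4: 0.175 0.504 0.011 0.000 0.000 -0.772 0.28
```

Call:
drive_tool(series="0.05 0 -0.52 0 -0.013 -0.832 0.28;0.05 0 -0.52 0 -0.013 -0.832 0.28;0.05 0 -0.52 0 -0.013 -0.832 0.28;0.05 0 -0.52 0 -0.013 -0.832 0.28")

```text
time_s: 42.8
eef_pos: [518.8, 84.8, 290.6]
ee_rot: [0.0, 0.989, 0.15, -0.001]
force: [-0.2, -0.1, -0.3]
grip_width: 0.278
```

Call:
drive_tool(series="0.477 0.24 0.01 0 0 -0.772 0.28;0.477 0.24 0.01 0 0 -0.772 0.28;0.477 0.24 0.01 0 0 -0.772 0.28;0.477 0.24 0.01 0 0 -0.772 0.28")

```text
time_s: 43.2
eef_pos: [581.9, 74.1, 287.1]
ee_rot: [-0.001, 0.942, 0.336, -0.003]
force: [-0.2, -0.0, 0.8]
grip_width: 0.283
```

Call:
drive_tool(series="0.352 0.4 0.01 0 0 -0.772 0.28;0.352 0.4 0.01 0 0 -0.772 0.28;0.352 0.4 0.01 0 0 -0.772 0.28;0.352 0.4 0.01 0 0 -0.772 0.28")

```text
time_s: 43.6
eef_pos: [644.8, 63.6, 284.2]
ee_rot: [-0.002, 0.861, 0.508, -0.004]
force: [-0.7, 0.5, -0.0]
grip_width: 0.281
```

Call:
drive_tool(series="0.175 0.5 0.01 0 0 -0.772 0.28;0.175 0.5 0.01 0 0 -0.772 0.28;0.175 0.5 0.01 0 0 -0.772 0.28;0.175 0.5 0.01 0 0 -0.772 0.28;0.175 0.5 0.01 0 0 -0.772 0.28")

```text
time_s: 44.1
eef_pos: [707.1, 53.3, 282.7]
ee_rot: [-0.003, 0.749, 0.662, -0.003]
force: [0.6, -1.3, 0.3]
grip_width: 0.282
```

Run:
```python
from plan import *
s=telemetry.sense(); print(s['eef_pos'],s['ee_rot'])
p=eyes.capture("wrist"); save(p,"h3",(200,100,440,340),2)
a=plan([710.1,53.3,207.5],down(1.4575),.28)
```

```text
[707.06293956  53.30697988 282.74376624] [-0.00260903  0.74935775  0.66215212 -0.00327472]
x3: 0.004 0.030 0.629 -0.016 0.003 -0.018 0.28
```

View pics/h3.png

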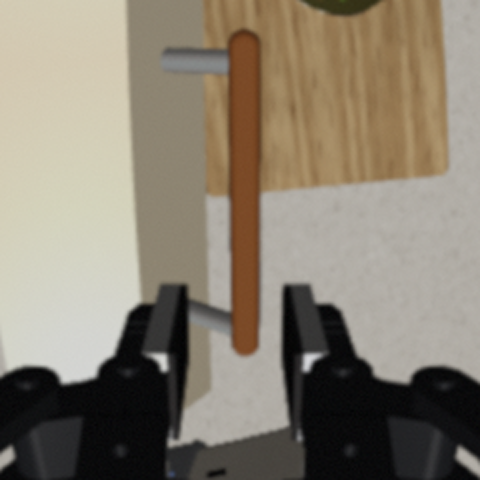

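Call:
drive_tool(series="0 0.03 0.3 -0.016 0 -0.018 0.28;0 0.03 0.5 -0.016 0 -0.018 0.28;0 0.03 0.629 -0.016 0 -0.018 0.28;0 0.03 0.629 -0.016 0 -0.018 0.28;0 0.03 0.629 -0.016 0 -0.018 0.28")

```text
time_s: 44.65
eef_pos: [710.0, 53.0, 208.7]
ee_rot: [0.001, 0.747, 0.665, -0.0]
force: [0.4, -0.5, 0.6]
grip_width: 0.276
```

Call:
drive_tool(series="0 0 0 0 0 0 0;0 0 0 0 0 0 0;0 0 0 0 0 0 0;0 0 0 0 0 0 0;0 0 0 0 0 0 0;0 0 0 0 0 0 0", newtons=30)

```text
time_s: 45.25
eef_pos: [710.2, 53.0, 210.3]
ee_rot: [0.002, 0.747, 0.665, 0.001]
force: [-3.7, 0.0, 5.7]
grip_width: 0.11
```

Call:
drive_tool(series="0 -0.087 -0.066 0 0 0 0;0 -0.15 -0.11 0 0 0 0;0 -0.218 -0.15 0 0 0 0;0 -0.287 -0.187 0 0 0 0;0 -0.358 -0.221 0 0 0 0;0 -0.43 -0.25 0 0 0 0;0 -0.503 -0.277 0 0 0 0;0 -0.578 -0.299 0 0 0 0;0 -0.654 -0.317 0 0 0 0;0 -0.73 -0.332 0 0 0 0;0 -0.808 -0.344 0 0 0 0;0 -0.886 -0.351 0 0 0 0;0 -0.964 -0.354 0 0 0 0;0 -0.964 -0.354 0 0 0 0")

```text
time_s: 46.65
eef_pos: [595.7, 66.2, 256.2]
ee_rot: [0.005, 0.747, 0.665, 0.003]
force: [-0.2, -1.2, 15.1]
grip_width: 0.112
```

Call:
drive_tool(series="0 -0.078 0 0 0 0 0;0 -0.156 0.005 0 0 0 0;0 -0.234 0.014 0 0 0 0;0 -0.311 0.026 0 0 0 0;0 -0.387 0.042 0 0 0 0;0 -0.462 0.062 0 0 0 0;0 -0.52 0.079 0 0 0 0;0 -0.573 0.098 0 0 0 0;0 -0.63 0.12 0 0 0 0;0 -0.682 0.143 0 0 0 0;0 -0.735 0.169 0 0 0 0;0 -0.786 0.197 0 0 0 0;0 -0.837 0.226 0 0 0 0;0 -0.887 0.257 0 0 0 0;0 -0.935 0.291 0 0 0 0;0 -0.981 0.326 0 0 0 0;0 -0.981 0.326 0 0 0 0")

```text
time_s: 48.35
eef_pos: [477.1, 80.0, 216.4]
ee_rot: [0.004, 0.747, 0.665, 0.002]
force: [-10.0, 0.8, 9.9]
grip_width: 0.116
```

Call:
drive_tool(series="0 -0.045 0.037 0 0 0 0;0 -0.091 0.075 0 0 0 0;0 -0.136 0.118 0 0 0 0;0 -0.181 0.162 0 0 0 0;0 -0.22 0.205 0 0 0 0;0 -0.256 0.247 0 0 0 0;0 -0.29 0.292 0 0 0 0;0 -0.323 0.337 0 0 0 0;0 -0.34 0.36 0 0 0 0;0 -0.34 0.36 0 0 0 0")

```text
time_s: 49.35
eef_pos: [435.3, 84.8, 172.0]
ee_rot: [0.002, 0.747, 0.665, 0.001]
force: [-4.9, 1.0, -0.3]
grip_width: 0.107
```

Run:
```python
from h import *
s=telemetry.sense(); print(s['eef_pos'],s['force'])
```

```text
[435.31396083  84.82572243 171.98226103] [-4.85446529  0.98671584 -0.33665135]
```

Call:
drive_tool(series="0 -0.025 0.035 0 0 0 0;0 -0.045 0.075 0 0 0 0;0 -0.048 0.09 0 0 0 0;0 -0.048 0.1 0 0 0 0;0 -0.048 0.1 0 0 0 0")

```text
time_s: 49.85
eef_pos: [428.0, 85.7, 160.0]
ee_rot: [0.001, 0.746, 0.665, -0.001]
force: [-12.6, 1.1, 15.0]
grip_width: 0.107
```

Call:
drive_tool(series="0 0 0.02 0 0 0 0;0 0 0.035 0 0 0 0;0 0 0.035 0 0 0 0")

```text
time_s: 50.15
eef_pos: [428.0, 85.7, 159.4]
ee_rot: [0.002, 0.746, 0.666, -0.0]
force: [-22.0, 0.6, 49.1]
grip_width: 0.115
```

Call:
drive_tool(series="0 0 0 0 0 0 0.3;0 0 0 0 0 0 0.3;0 0 0 0 0 0 0.3;0 0 -0.2 0 0 0 0.3;0 0 -0.5 0 0 0 0.3;0 0 -0.9 0 0 0 0.3;0 0 -0.9 0 0 0 0.3")

```text
time_s: 50.85
eef_pos: [429.8, 85.9, 272.0]
ee_rot: [0.005, 0.746, 0.666, 0.003]
force: [0.0, -0.5, -0.7]
grip_width: 0.3
```

Run:
```python
from h import *
s=telemetry.sense(); print(s['eef_pos'],s['force'])
p=eyes.capture("scene"); save(p,"fin",(240,130,420,290),4)
```

```text
[429.77548723  85.902063   272.01197174] [ 0.02442235 -0.48376773 -0.68970587]
```

Run:
```python
from fit import *
def cov(x,y,z,t): return [76+x*np.cos(t)+z*np.sin(t), y, 74-x*np.sin(t)+z*np.cos(t)]
x,y,a=514,85.2,-.114
for n in("scene","wrist","top"):
    p=eyes.capture(n); M=wood(p["frame"]); out=[]
    for t in np.arange(-.1,.3,.01):
        best=0
        for dx in range(-4,5,2):
            L=np.array([cov(-161,yy,96,t) for yy in np.linspace(-52,52,40)])
            X=np.c_[x+dx+L[:,0]*np.cos(a)-L[:,1]*np.sin(a),y+L[:,0]*np.sin(a)+L[:,1]*np.cos(a),L[:,2]]
            uv=proj(p,X,n=="wrist").astype(np.float32); s=cv2.remap(M,uv[:,:1],uv[:,1:],1).mean(); 
            if s>best: best=s;bd=dx
        out.append((round(float(best),3),round(t,2),bd))
    print(n,sorted(out)[::-1][:7])
    for nm in("tray_a","carrier","cups","stamp","dessert"):
        print(nm,[(np.round(d["rect"]).astype(int).tolist(),round(d["confidence"],2)) for d in nets.spot_in(nm,p)[:3]])
```

```text
scene [(0.801, np.float64(0.02), -2), (0.801, np.float64(0.01), 0), (0.8, np.float64(-0.0), 2), (0.799, np.float64(0.03), -4), (0.798, np.float64(-0.01), 4), (0.754, np.float64(0.04), -4), (0.743, np.float64(-0.02), 4)]
tray_a [([291, 171, 384, 252], 0.49)]
carrier [([292, 172, 387, 271], 0.59)]
cups [([162, 253, 196, 292], 0.97)]
stamp []
dessert [([255, 174, 280, 200], 0.85), ([288, 172, 384, 267], 0.28)]
wrist [(1.0, np.float64(0.07), -4), (1.0, np.float64(0.06), -4), (1.0, np.float64(0.05), -4), (1.0, np.float64(0.04), -4), (1.0, np.float64(0.03), -4), (1.0, np.float64(0.02), -4), (1.0, np.float64(0.01), -2)]
tray_a []
carrier [([312, 61, 504, 291], 0.64)]
cups [([311, 61, 501, 290], 0.16)]
stamp [([446, 287, 465, 304], 0.63)]
dessert [([528, 74, 588, 132], 0.65)]
top [(0.404, np.float64(0.24), -4), (0.404, np.float64(0.23), -2), (0.404, np.float64(0.22), -2), (0.404, np.float64(0.21), 0), (0.404, np.float64(0.2), 0), (0.404, np.float64(0.19), 2), (0.404, np.float64(0.18), 4)]
tray_a [([395, 183, 412, 193], 0.35)]
carrier [([294, 196, 383, 254], 0.86)]
cups [([167, 172, 197, 203], 0.65)]
stamp []
dessert [([289, 122, 322, 150], 0.94)]
```

```bash
python3 -c "
from rig import ctrl; print(ctrl.finish_job())"
```

```text
the job is handed in; nothing more can be done
None
```

I opened the cover to about 1.72 rad, stacked all four trays in the carrier with their notches over the keys, closed the cover, moved the arm clear and handed the job in. That was at about 51 s of the 210 s allowed.

**Trays:** Each tray stopped firmly at the height expected for its layer (origins at about 14, 44, 74 and 104 mm). The wrist-camera fits put all four within about 2 mm and 0.01 rad of the seat. The scene view before closing showed even seams.

**Cover:** It came to a stiff stop at 49 N. The scene image puts it at 0.01 ± 0.02 rad, so closed. The wrist view only limits it to between 0 and about 0.07 rad. The top view gave about 0.2 rad with a weak match, probably because the arm was in the way, so I did not count it.

**Bystanders:** The cups and dessert are within a few pixels of where they started. The stamp was found only in the wrist view after closing, but it was standing upright in the scene view just before.

**Problems and gaps:**
- **First grasp:** my first attempt on the first tray missed. A fingertip landed on the grip bar with about 50 N, and I re-measured and grasped again.
- **Last check:** I had used up my picture views by then, so the final closed state was checked only by measurement, not by eye.

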